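Knock a jammed metal sample out of the clamping fixture

TASK

The dark grey metal sample is jammed under the keeper plates of the aluminium clamping fixture. Take the orange block, push its lower end in along the slot behind the sample and knock the sample out sideways into the fixture's open bay, without touching the sample with the gripper while it is still under the plates; then stand the block upright on the bench top again. Lift the sample out and set it down flat, not dropped, in the empty bay of the black sample tray, leaving the brown bottle and the other samples where they are.

Things in the scene. Friction and masses are not known exactly. Their poses are not given: they have to be found in the camera images.
- fixture: Fixed aluminium clamping fixture. Origin on the bench top under the nest centre. +x is the way out (along the slot, nest to open bay), z up. Base 155 x 100 x 10 mm (x -55 to 100, y +-50 mm). Two dark keeper plates (x -50 to 16, |y| 13 to 45, z 43 to 49 mm) leave between them a straight 26 mm wide slot, open above and at the rear, from x = -50 mm past the nest; a brass screw head is on the +y side.
- nest (a point): centre of the nest floor, 10 mm above the fixture's origin, same axes. A spring jaw at +y presses the sample on a fixed jaw with about 5 N; pushing it out to +x takes 5 to 12 N; it comes free when its centre is 13 mm out and is clear of the plates 36 mm out. Under the plates, shoulders behind the nest (x -50 to -16 mm) leave the same 26 mm slot and stop the sample from going back.
- open_bay (a point): middle of the open bay's floor, 55 mm out from the nest along +x of the fixture, 10 mm above the bench; same axes. The flat floor runs from 16 to 93 mm out from the nest, with rims 3 mm high along the sides (|y| 45 to 49 mm) and an end stop 10 mm high at 93 to 99 mm.
- stuck_sample: the jammed sample: dark grey metal disc, 40 mm diameter, 31 mm high, about 0.3 kg; origin at the centre of its underside, z up its axis. It starts upright on the nest floor, its centre 0 to 3 mm out from the nest centre.
- stuck_mid (a point): centre of the jammed sample, 15.5 mm above its underside
- block: the knock-out block: loose upright bar of orange plastic with two thin black lines round its upper half, 30 (x) x 20 (y) x 95 (z) mm, 0.12 kg; origin at the centre of its underside. Its 20 mm width fits the 26 mm slot with its x axis along the slot. Hold it by its upper 40 mm so that the fingers stay above the keeper plates.
- block_mid (a point): centre of the orange block, half-way up (47.5 mm above its underside); same axes as the block
- tray: Fixed black sample tray, 115 (x) x 190 (y) x 22 (z) mm, four bays of about 53 x 91 mm, floor 3 mm above the bench, outer walls 22 mm and dividers 16 to 18 mm high; origin at the centre of its underside. Three bays hold a sample in the middle.
- empty_bay (a point): centre of the floor of the tray's empty bay (the one at +x, +y of the tray), 3 mm above the bench; same axes as the tray, the bay's long side along y
- tray_a: bystander: pale metal disc 38 mm diameter, 26 mm high, in the tray; origin at the centre of its underside
- tray_b: bystander: pale metal disc with dark spark spots, 41 mm diameter, 24 mm high, in the tray; origin at the centre of its underside
- tray_c: bystander: pale metal disc 32 mm diameter, 34 mm high, in the tray; origin at the centre of its underside
- brown_bottle: bystander: brown bottle with a black cap, 46 mm diameter, 96 mm high, loose on the bench; origin at the centre of its underside

How it is judged:
By the outcome, as a careful person would: the job done as asked, in the order asked, and still so for the second after the job is handed in, with the robot touching nothing.
It also fails if it takes over 64 s, if anything falls off the work surface, if the arm or the gripper's body presses on something with over 40 N, if the wrist force passes 120 N, or if a joint passes its speed limit or range.

ROBOT

A 6-joint arm with a two-finger parallel gripper is mounted at the origin on a cart in front of the work surface, level with it; the furniture and walls round the work are solid. World frame = base frame: x ahead of the robot, y to its left, z up, the work surface at z = 0. Lengths are in m, angles in rad, forces in N, time in s.
With the tool pointing down it reaches from about 0.375 to 0.925 m from the base axis. Payload 5.7 kg.
Tool frame: the origin (TCP) lies midway between the tips of the shut fingers; the grasp point (between the pads) lies 19 mm behind it (grasp_offset is the distance from the TCP to the grasp point, in m); x points along the fingers, y is the direction in which the jaws open and shut, and the axes are right-handed (so a half turn about x gives the same grasp; the last joint's range is limited). The gripper opens to 85 mm and grips with 20 to 120 N. Pads are 22 mm wide; open, the fingers measure 114 mm over their backs; the gripper's body (76 mm by 85 mm) begins 54 mm behind the grasp point. The pads swing forward as they close: fully open they stand 13 mm farther back than shut.
Start: joints at [1.211, 0.359, 1.51, -0, 1.272, -0.115], TCP at [0.145, 0.582, 0.231] pointing down, gripper open.
Joint ranges: [-2.97, 2.97], [-1.01, 2.36], [0.21, 2.38], [-0.96, 4.11], [0.2, 2.71], [-2.98, 2.98]. Speed limits (rad/s): [2.39, 2.39, 3.14, 3.14, 3.14, 3.14].

INTERFACE

Orientations are given as [roll, pitch, yaw] about the fixed x, y, z axes, in that order (R = Rz(yaw) Ry(pitch) Rx(roll)).
In Python, from cell import * gives the robot as it stands.
- The arm moves only by the tool servo_tool, never from a script. Its argument "moves" is a list of rows, each a list of 7 numbers: the opening, from 0 (shut) to 1 (fully open), then the shift along the tool's x, y, z in mm, then the turn, a rotation vector about the tool's x, y, z in rad. In form: [[claw, x, y, z, rx, ry, rz], ...]. A call has exactly 5 rows; each row shifts and turns the pose as measured when the row begins, along the tool's axes as they then stand; what a row does not reach is not made up. A row lasts 1/8 s, in which the tool goes at most 62.5 mm and 10.7 degrees, less where a joint would pass 70% of its speed; a pose out of reach is approached as far as the arm can. A call is refused whole if a number of a shift passes 62.5 or a number of a turn 0.188, either way. A call with a gripper value outside its range is refused whole. The fingers move at their own pace and stop on an object; "newtons" is the grip in N (left out, the last holds). Time passes only in rows, so rows that do not move let the fingers close, or fill a call up. It gives the time, the measured TCP pose, the force and the opening at its end, in the units of the state.
- get_state(): the state, without advancing time (a new reading comes with each control period).
- snapshot(name): name is "scene" or "top" or "wrist"; returns the picture (420x560x3 uint8, blue, green, red); there is no depth.
- camera_params(name): a dict with "K" (3x3 intrinsics, pixels), "extrinsics" (4x4, takes a point from world to camera coordinates). Camera axes: x right, y up, looking along -z (the intrinsics and any distortion apply to the point x, -y, -z); pixel columns grow to the right and rows downward; lengths in m; the calibration is good to about 2 mm. A picture is of the moment at which its call begins: read the wrist's pose just before it. camera_params takes no time and is no camera call; for the wrist camera it gives the pose at the moment of the call.
- finish_job(): hands the job in, once; it reports no verdict.
Trained networks look in the newest picture that a camera, given by its name, has taken for a name from the list of things; names that differ only in an ending like _2 or _b are one class to them, and where a whole thing is asked for, a point or a joint stands for the part that bears it (a point fixed in the world has none). Each returns a list of dicts, best first, with "confidence" (0 to 1); they miss things now and then, are a little off and sometimes report something else, mostly with a low value. They report only what shows in the picture. A call takes as long as a camera call.
- cut_out(camera, name): "pixels" (420x560 bool, what is visible of it) and "bbox" ([left, top, right, bottom] in pixels, round what is visible of it).
- landmark_of(camera, name): "at" ([column, row] in pixels: a listed point, or the origin of a listed thing).
The state is a dict: "time": time; "joints": joint angles; "qvel": joint speeds; "joint_efforts": joint torques, N m; "ee_pos": TCP position; "tcp_rot": TCP orientation; "contact_force": force on the tool from outside, world axes, zero at the start; "torque": the same for the moment, N m; "width": opening from 0.0 (shut) to 1.0 (fully open).
Only numpy, scipy, OpenCV 4.12 (cv2) and the standard library are available. Lean on these libraries where they do the work, as an engineer would, in place of code of your own. Each camera call takes 0.05 s, during which the arm holds its last target.

## Working session

There is one attempt and no reset: what is moved stays moved. The work goes in short steps, Python scripts to look and compute and a tool call to move; the robot and the scene stay as the last step left them, time stands still between calls to the robot, and variables do not carry over. Pictures are saved under pics/ and viewed, and the job is handed in when it is done.

Besides the shell and the picture viewer there is one more tool, called by a JSON object that holds its "method" and its "body". servo_tool: Moves the arm, as the interface text tells. Its arguments: {"type":"object","properties":{"moves":{"type":"array","items":{"type":"array","items":{"type":"number"}}},"newtons":{"type":"number"}},"required":["moves"]}

```bash
ls; mkdir -p pics
python3 - <<'E'
from cell import *
import cv2
s=get_state();print(s)
for n in ["scene","top","wrist"]:
    p=camera_params(n);print(n,p)
    cv2.imwrite(f"pics/{n}0.png",snapshot(n))
E
```

```text
pics
{'time': 0.0, 'joints': array([ 1.21091061e+00,  3.59512739e-01,  1.51144426e+00,  2.17887616e-05,
        1.27252191e+00, -1.15124509e-01]), 'qvel': array([-6.25352122e-04,  1.57222546e-03,  1.08007316e-03, -9.22839944e-05,
        9.76230226e-04, -1.32904030e-03]), 'joint_efforts': array([ 2.70631332e-03, -5.27630246e+01, -2.78619504e+01,  1.09440766e-04,
        1.32195561e-02, -9.53122594e-06]), 'ee_pos': array([0.14516305, 0.58146015, 0.2304445 ]), 'tcp_rot': array([-1.69695522,  1.56890995, -1.94172286]), 'contact_force': array([-0.64870579,  0.1351824 ,  0.70528839]), 'torque': array([0.00744527, 0.01475733, 0.00934291]), 'width': 0.9968133969382229}
scene {'K': array([[391.6821873 ,   0.        , 283.20321028],
       [  0.        , 391.6821873 , 205.63837658],
       [  0.        ,   0.        ,   1.        ]]), 'extrinsics': array([[ 0.74159737, -0.67081078, -0.00680033, -0.46554375],
       [ 0.3856913 ,  0.41805309,  0.82248029, -0.23463456],
       [-0.54888575, -0.61257205,  0.56875296, -0.71021741],
       [ 0.        ,  0.        ,  0.        ,  1.        ]])}
top {'K': array([[458.67024342,   0.        , 281.95164873],
       [  0.        , 458.67024342, 212.03177603],
       [  0.        ,   0.        ,   1.        ]]), 'extrinsics': array([[-0.00901753, -0.99994873,  0.00460572, -0.05779808],
       [ 0.97375778, -0.00773369,  0.22745545, -0.56288434],
       [-0.22740817,  0.00653594,  0.9737776 , -0.90915658],
       [ 0.        ,  0.        ,  0.        ,  1.        ]])}
wrist {'K': array([[317.85782877,   0.        , 277.10078291],
       [  0.        , 317.85782877, 208.86896253],
       [  0.        ,   0.        ,   1.        ]]), 'extrinsics': array([[ 0.24179856,  0.97032545, -0.00140764, -0.60032682],
       [-0.93430366,  0.23243007, -0.27028305,  0.03618148],
       [-0.26193535,  0.06666922,  0.96277988, -0.37893799],
       [ 0.        ,  0.        ,  0.        ,  1.        ]])}
```

View pics/scene0.png

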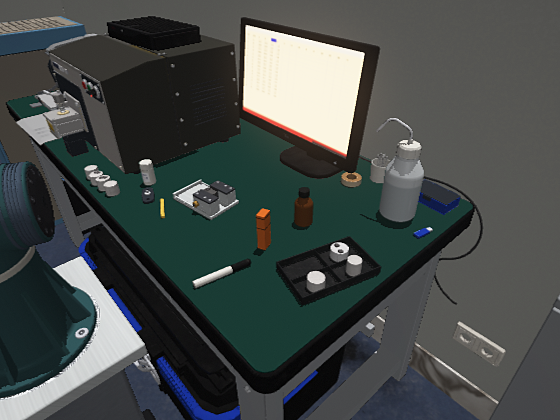

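View pics/top0.png

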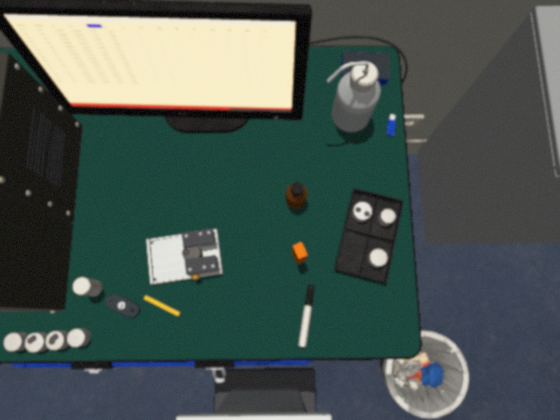

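View pics/wrist0.png

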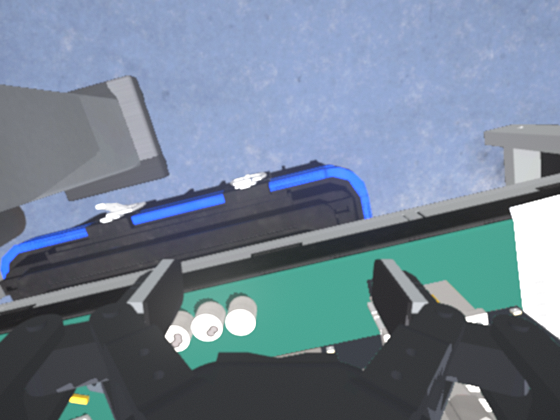

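The scene view shows the block (263,230), fixture (207,197), bottle (304,208) and tray (328,268). In the top view the fixture is at (185,257) with its plates on the right and the open bay on the left, the block at (300,252), the bottle at (296,196), and the empty tray bay at about (388,215) or (345,250), still to be settled.

```bash
cat > h.py <<'E'
from cell import *
import numpy as np, cv2
def ray(cam,uv,P=None):
    P=P or camera_params(cam);E=P["extrinsics"];R=E[:3,:3];c=-R.T@E[:3,3]
    d=np.linalg.inv(P["K"])@np.array([uv[0],uv[1],1.]);d=np.array([d[0],-d[1],-d[2]])
    d=R.T@d;return c,d/np.linalg.norm(d)
def onz(cam,uv,z,P=None):
    c,d=ray(cam,uv,P);return c+d*(z-c[2])/d[2]
def proj(cam,X,P=None):
    P=P or camera_params(cam);E=P["extrinsics"];X=np.atleast_2d(X)
    p=X@E[:3,:3].T+E[:3,3];p=p*[1,-1,-1];q=p@P["K"].T;return q[:,:2]/q[:,2:]
def tri(rays):
    A=np.zeros((3,3));b=np.zeros(3)
    for c,d in rays:
        M=np.eye(3)-np.outer(d,d);A+=M;b+=M@c
    X=np.linalg.solve(A,b);return X,[np.linalg.norm((np.eye(3)-np.outer(d,d))@(X-c)) for c,d in rays]
E
python3 - <<'E'
from h import *
Z=dict(fixture=0,nest=.01,open_bay=.01,stuck_sample=.01,stuck_mid=.0255,block=0,block_mid=.0475,tray=0,empty_bay=.003,tray_a=.003,tray_b=.003,tray_c=.003,brown_bottle=0)
for n,z in Z.items():
    rs=[]
    for cam in ["top","scene"]:
        L=landmark_of(cam,n)[:2]
        for r in L: print(n,cam,round(r["confidence"],2),np.round(r["at"],1),np.round(onz(cam,r["at"],z),4))
        if L: rs.append(ray(cam,L[0]["at"]))
    if len(rs)==2: X,e=tri(rs);print("   tri",np.round(X,4),np.round(e,4))
print(get_state()["time"])
E
```

```text
fixture top 0.72 [200.2 255. ] [0.4811 0.1193 0.    ]
fixture scene 0.87 [210.2 207.9] [0.4697 0.1136 0.    ]
fixture scene 0.53 [304.6 223. ] [ 0.607  -0.1028  0.    ]
   tri [ 0.4789  0.1223 -0.008 ] [0.0037 0.0037]
nest top 0.95 [195.  252.6] [0.4851 0.1291 0.01  ]
nest scene 0.62 [209.  201.7] [0.4763 0.1273 0.01  ]
   tri [0.4826 0.1315 0.0058] [0.0035 0.0035]
open_bay top 0.76 [167.7 258.4] [0.4728 0.1885 0.01  ]
open_bay scene 0.84 [196.6 195.8] [0.4673 0.1746 0.01  ]
open_bay scene 0.57 [262.8 225.1] [ 0.5164 -0.0488  0.01  ]
   tri [ 0.4749  0.191  -0.0014] [0.0007 0.0007]
stuck_sample top 0.75 [194.4 252.9] [0.4845 0.1304 0.01  ]
stuck_sample top 0.58 [374.8 255.7] [ 0.4749 -0.2663  0.01  ]
stuck_sample scene 0.44 [213.5 197.8] [0.4957 0.1349 0.01  ]
   tri [0.4869 0.1273 0.0169] [0.0039 0.0039]
stuck_mid top 0.68 [194.6 256.3] [0.4748 0.1269 0.0255]
stuck_mid top 0.59 [295. 202.] [ 0.5943 -0.0921  0.0255]
stuck_mid scene 0.4 [210.4 194.3] [0.4872 0.134  0.0255]
   tri [0.477  0.1235 0.0343] [0.0038 0.0038]
block top 0.66 [295.3 256.4] [ 0.4762 -0.0917  0.    ]
block scene 
[... 1066 characters left out ...]
.5259 -0.2627  0.003 ]
tray_b top 0.68 [358.3 214.2] [ 0.5704 -0.2356  0.003 ]
tray_b scene 0.87 [328.4 271.5] [ 0.5213 -0.2613  0.003 ]
tray_b scene 0.86 [356.8 271. ] [ 0.567  -0.3012  0.003 ]
   tri [ 0.5242 -0.2615  0.0021] [0.0022 0.0022]
tray_c top 0.98 [371.3 233.5] [ 0.5259 -0.2627  0.003 ]
tray_c top 0.68 [358.3 214.2] [ 0.5704 -0.2356  0.003 ]
tray_c scene 0.87 [328.4 271.5] [ 0.5213 -0.2613  0.003 ]
tray_c scene 0.86 [356.8 271. ] [ 0.567  -0.3012  0.003 ]
   tri [ 0.5242 -0.2615  0.0021] [0.0022 0.0022]
brown_bottle top 0.93 [295.3 200.8] [ 0.6036 -0.0937  0.    ]
brown_bottle scene 0.94 [303.4 222.6] [ 0.606  -0.0995  0.    ]
   tri [ 0.6068 -0.0953 -0.0036] [0.0026 0.0026]
1.45
```

Run:
```python
import cv2
a=cv2.imread("pics/top0.png");b=cv2.imread("pics/scene0.png")
cv2.imwrite("pics/topfix.png",cv2.resize(a[220:295,135:325],None,fx=4,fy=4,interpolation=cv2.INTER_CUBIC))
cv2.imwrite("pics/scfix.png",cv2.resize(b[170:260,165:285],None,fx=6,fy=6,interpolation=cv2.INTER_CUBIC))
```

```text
(no output)
```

View pics/topfix.png

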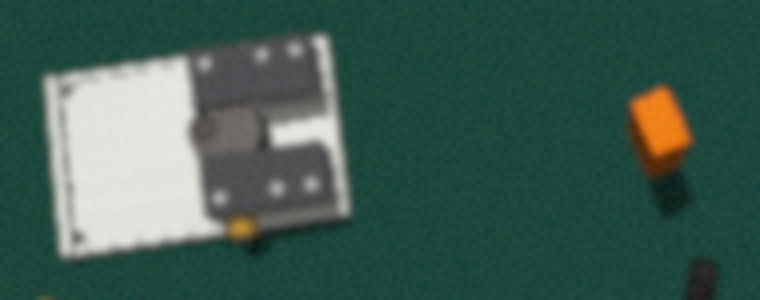

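View pics/scfix.png

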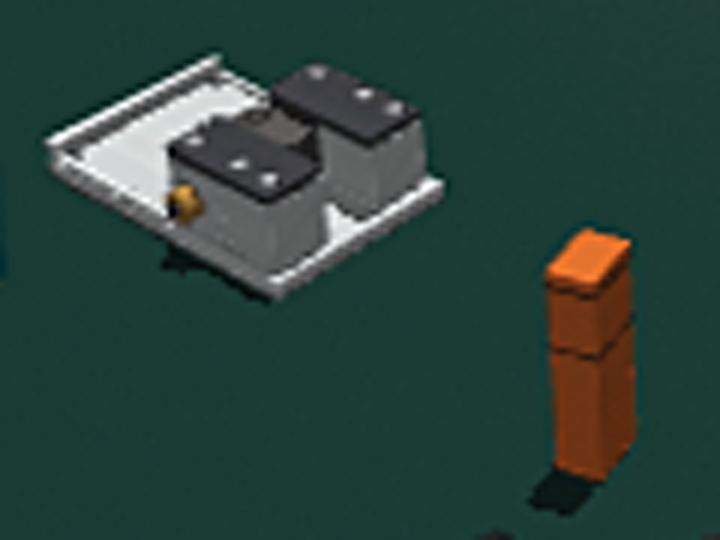

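```bash
cat > fit.py <<'E'
from h import *
from scipy.optimize import least_squares
def fit(obs,guess,zfix=True):
    # obs: list of (cam,P,uv,localXYZ)
    def res(p):
        c,s=np.cos(p[2]),np.sin(p[2]);r=[]
        for cam,P,uv,l in obs:
            X=[p[0]+c*l[0]-s*l[1],p[1]+s*l[0]+c*l[1],l[2]]
            r+=list(proj(cam,X,P)[0]-uv)
        return r
    o=least_squares(res,guess,loss="soft_l1");return o.x,np.round(np.reshape(res(o.x),(-1,2)),1)
E
python3 - <<'E'
from fit import *
T=camera_params("top");S=camera_params("scene")
t=lambda u,v:np.array([135+u/4-.4,220+v/4-.4]); s=lambda u,v:np.array([165+u/6-.4,170+v/6-.4])
to=[("top",T,t(330,35),(-.055,-.05,.01)),("top",T,t(352,214),(-.055,.05,.01)),("top",T,t(62,258),(.1,.05,.01)),("top",T,t(43,76),(.099,-.05,.02)),
 ("top",T,t(320,38),(-.05,-.045,.049)),("top",T,t(187,53),(.016,-.045,.049)),("top",T,t(330,143),(-.05,.013,.049))]
so=[("scene",S,s(443,182),(-.055,-.05,.01)),("scene",S,s(278,285),(-.055,.05,.01)),("scene",S,s(420,112),(-.05,-.045,.049)),("scene",S,s(272,202),(-.05,.045,.049)),("scene",S,s(327,165),(-.05,.013,.049)),("scene",S,s(170,148),(.016,.045,.049)),("scene",S,s(215,55),(.1,-.05,.02))]
for o in (to,so,to+so):
    p,r=fit(o,[.48,.125,1.7]);print(np.round(p,4),np.degrees(p[2]),r.tolist())
# block: x 30mm along, y 20
bt=[(629,98),(668,86),(691,132),(654,152)]; bs=[(547,270),(587,229),(631,242),(600,290)]
pts=np.array([onz("top",t(*a),.095)[:2] for a in bt]);print(np.round(pts,4),pts.mean(0))
pts2=np.array([onz("scene",s(*a),.095)[:2] for a in bs]);print(np.round(pts2,4),pts2.mean(0))
for n in("top","scene","wrist"):
  E=camera_params(n)["extrinsics"];print(n,-E[:3,:3].T@E[:3,3])
E
```

```text
[0.4801 0.1294 1.7093] 97.93610704541928 [[-0.0, 0.8], [-0.2, 0.7], [1.1, 0.2], [1.3, -0.2], [-2.0, -0.8], [0.5, -0.1], [-1.4, -0.4]]
[0.4821 0.1257 1.7238] 98.76655699409599 [[0.6, 0.2], [0.2, 0.3], [0.7, -0.4], [-0.4, -0.2], [-0.0, 0.4], [-0.8, -0.3], [-0.3, -0.3]]
[0.4812 0.1278 1.719 ] 98.49069146005114 [[0.5, 0.1], [0.7, -0.1], [2.1, 0.1], [1.8, -0.3], [-1.5, -1.5], [1.1, -0.5], [-0.6, -1.1], [-0.1, 0.1], [-0.7, 0.1], [-0.1, -0.5], [-1.3, -0.4], [-0.9, 0.2], [-1.6, -0.5], [-0.8, -0.5]]
[[ 0.4886 -0.0818]
 [ 0.4945 -0.1017]
 [ 0.471  -0.1128]
 [ 0.461  -0.094 ]] [ 0.47878465 -0.09756288]
[[ 0.4606 -0.0971]
 [ 0.4877 -0.0869]
 [ 0.4943 -0.1043]
 [ 0.4669 -0.1194]] [ 0.47737233 -0.10193745]
top [ 0.34084218 -0.0562061   1.01361362]
scene [ 0.04591431 -0.64926139  0.59375471]
wrist [0.07983515 0.5997109  0.37449439]
```

```bash
cat > plan.py <<'E'
import sys
from h import *
from scipy.spatial.transform import Rotation as Ro
def cur():
    s=get_state();return s,Ro.from_euler("xyz",s["tcp_rot"]).as_matrix(),np.array(s["ee_pos"])
def plan(target,az=None,claw=1.0,n=None,quiet=False):
    s,R,p=cur()
    a0=np.degrees(np.arctan2(R[1,1],R[0,1]))
    print("t %.2f pos %s az %.1f xaxis %s w %.3f F %s"%(s["time"],np.round(p,4),a0,np.round(R[:,0],3),s["width"],np.round(s["contact_force"],1)))
    if target is None:return
    az=a0 if az is None else az
    d=(az-a0+180)%360-180
    # target: x axis straight down, y at az
    def des(a):
        a=np.radians(a);x=np.array([0,0,-1.]);y=np.array([np.cos(a),np.sin(a),0]);return np.c_[x,y,np.cross(x,y)]
    Rt=des(a0+d);tot=Ro.from_matrix(R.T@Rt).as_rotvec()
    if n is None:n=max(1,int(np.ceil(max(np.linalg.norm(np.array(target)-p)/.058,np.linalg.norm(tot)/.18))))
    rows=[];
    for k in range(n):
        Rn=R@Ro.from_rotvec(tot*k/n).as_matrix()
        sh=Rn.T@(np.array(target)-p)/n*1000
        rows.append([claw]+[round(float(v),1) for v in sh]+[round(float(v),3) for v in tot/n])
    for r in rows:print(r)
if __name__=="__main__":
    a=[float(v) for v in sys.argv[1:]]
    plan(a[:3] if len(a)>=3 else None,a[3] if len(a)>3 else None,a[4] if len(a)>4 else 1.0,int(a[5]) if len(a)>5 else None)
E
python3 plan.py 0.41 0.13 0.25 112 1 10;python3 plan.py 0.41 0.13 0.25 -68 1 10
```

```text
t 1.45 pos [0.1454 0.5821 0.2313] az 76.0 xaxis [-0. -0. -1.] w 1.000 F [ 0.1 -0.3 -0.3]
[1.0, -1.9, -37.4, 36.6, -0.063, -0.0, 0.0]
[1.0, -1.9, -39.7, 34.2, -0.063, -0.0, 0.0]
[1.0, -1.9, -41.7, 31.6, -0.063, -0.0, 0.0]
[1.0, -1.9, -43.7, 29.0, -0.063, -0.0, 0.0]
[1.0, -1.9, -45.4, 26.2, -0.063, -0.0, 0.0]
[1.0, -1.9, -46.9, 23.3, -0.063, -0.0, 0.0]
[1.0, -1.9, -48.3, 20.3, -0.063, -0.0, 0.0]
[1.0, -1.9, -49.5, 17.2, -0.063, -0.0, 0.0]
[1.0, -1.9, -50.5, 14.0, -0.063, -0.0, 0.0]
[1.0, -1.9, -51.2, 10.8, -0.063, -0.0, 0.0]
t 1.45 pos [0.1454 0.5821 0.2313] az 76.0 xaxis [-0. -0. -1.] w 1.000 F [ 0.1 -0.3 -0.3]
[1.0, -1.9, -37.4, 36.6, 0.251, 0.0, 0.0]
[1.0, -1.9, -27.2, 44.8, 0.251, 0.0, 0.0]
[1.0, -1.9, -15.2, 50.1, 0.251, 0.0, 0.0]
[1.0, -1.9, -2.2, 52.3, 0.251, 0.0, 0.0]
[1.0, -1.9, 10.9, 51.2, 0.251, 0.0, 0.0]
[1.0, -1.9, 23.3, 46.9, 0.251, 0.0, 0.0]
[1.0, -1.9, 34.2, 39.7, 0.251, 0.0, 0.0]
[1.0, -1.9, 43.0, 29.9, 0.251, 0.0, 0.0]
[1.0, -1.9, 49.1, 18.3, 0.251, 0.0, 0.0]
[1.0, -1.9, 52.1, 5.5, 0.251, 0.0, 0.0]
```

{"method": "servo_tool", "body": {"moves": [[1,-2,-38,37,-0.06,0,0],[1,-2,-40,35,-0.06,0,0],[1,-2,-42,32,-0.06,0,0],[1,-2,-44,29,-0.06,0,0],[1,-2,-46,27,-0.06,0,0]]}}

```text
time: 2.08
ee_pos: [0.2823, 0.3514, 0.2414]
tcp_rot: [0.87, 1.567, 0.942]
contact_force: [1.0, 0.2, -0.2]
width: 1.001
```

{"method": "servo_tool", "body": {"moves": [[1,-2,-47,24,-0.06,0,0],[1,-2,-48,21,-0.06,0,0],[1,-2,-49,18,-0.06,0,0],[1,-2,-50,15,-0.06,0,0],[1,-2,-51,12,-0.06,0,0]]}}

```text
time: 2.7
ee_pos: [0.4228, 0.1203, 0.253]
tcp_rot: [0.247, 1.562, 0.63]
contact_force: [1.4, 0.3, -0.3]
width: 1.001
```

```bash
python3 plan.py 0.42 0.13 0.25
python3 - <<'E'
from h import *
import pickle
P=camera_params("wrist");im=snapshot("wrist");cv2.imwrite("pics/w1.png",im);pickle.dump(P,open("w1.pkl","wb"))
E
```

```text
t 2.70 pos [0.4228 0.1203 0.253 ] az 111.9 xaxis [ 0.007  0.005 -1.   ] w 1.001 F [ 1.4  0.3 -0.3]
[1.0, 3.0, 10.1, 1.0, -0.0, 0.009, -0.002]
```

View pics/w1.png

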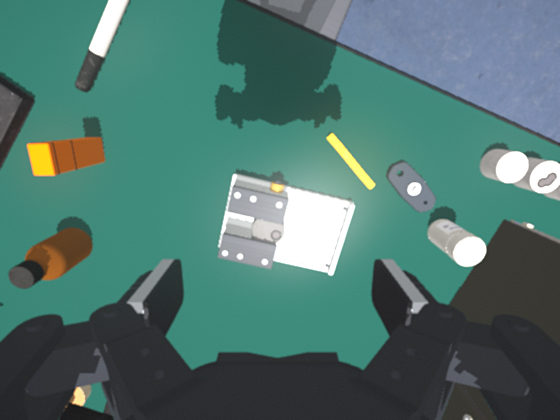

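The wrist view shows the whole fixture (220–355, 175–275) with the sample in the slot at (267,230), and the block with its top face at (41,160) and base near (100,150).

Run:
```python
import cv2
a=cv2.imread("pics/w1.png")
cv2.imwrite("pics/w1fix.png",cv2.resize(a[165:285,210:365],None,fx=5,fy=5,interpolation=cv2.INTER_CUBIC))
cv2.imwrite("pics/w1blk.png",cv2.resize(a[125:185,20:115],None,fx=8,fy=8,interpolation=cv2.INTER_CUBIC))
```

```text
(no output)
```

View pics/w1fix.png

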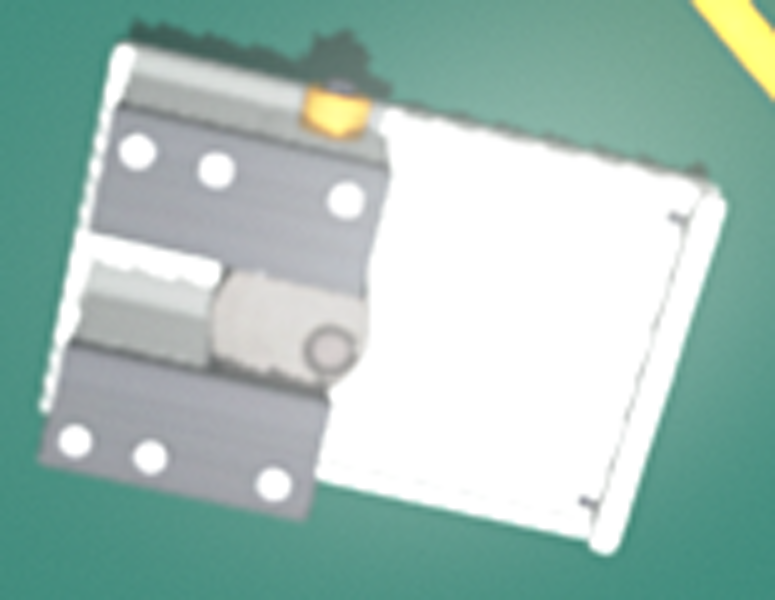

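View pics/w1blk.png

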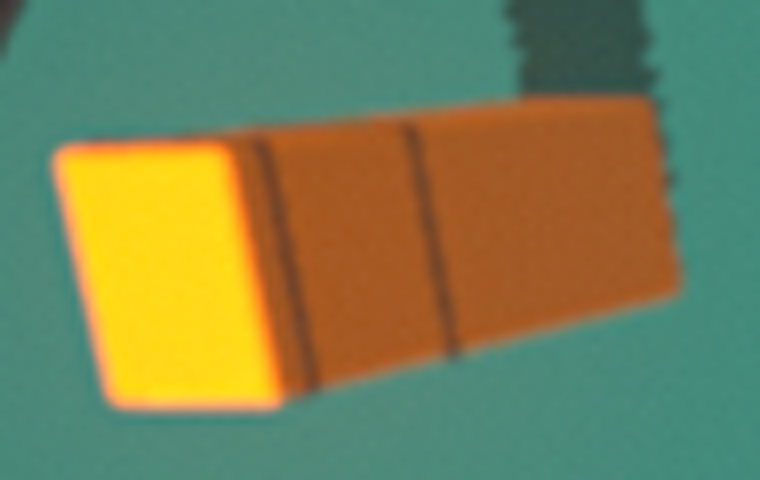

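Run:
```python
from fit import *
import pickle
W=pickle.load(open("w1.pkl","rb"))
w=lambda u,v:np.array([210+u/5-.4,165+v/5-.4]);b=lambda u,v:np.array([20+u/8-.44,125+v/8-.44])
o=[((120,104),(-.05,.045,.049)),((388,172),(.016,.045,.049)),((90,232),(-.05,.013,.049)),((362,295),(.016,.013,.049)),((70,343),(-.05,-.013,.049)),((330,400),(.016,-.013,.049)),((40,462),(-.05,-.045,.049)),((308,520),(.016,-.045,.049)),((114,42),(-.055,.05,.01)),((80,232),(-.055,.013,.01))][:9]
obs=[("wrist",W,w(*a),l) for a,l in o]
p,r=fit(obs,[.48,.125,1.7]);print(np.round(p,4),np.degrees(p[2]),r.tolist())
ob=[((52,145),(-.015,.01,.095)),((235,140),(-.015,-.01,.095)),((285,408),(.015,-.01,.095)),((108,412),(.015,.01,.095)),((682,292),(.015,-.01,0)),((655,96),(-.015,-.01,0))]
for a,_ in ob[:4]:print(np.round(onz("wrist",b(*a),.095,W),4))
obs=[("wrist",W,b(*a),l) for a,l in ob]
for g in (.4,):
    p,r=fit(obs,[.478,-.098,g]);print(np.round(p,4),np.degrees(p[2]),r.tolist())
# combined block
T=camera_params("top");S=camera_params("scene")
```

```text
[0.4823 0.1324 1.7193] 98.50653775766385 [[-1.8, -0.6], [2.3, -0.9], [-1.2, 0.6], [0.7, 0.7], [-1.4, -0.7], [1.9, 0.1], [-0.4, 0.1], [0.1, 0.2], [0.5, 0.4]]
[ 0.4674 -0.1116  0.095 ]
[ 0.4589 -0.092   0.095 ]
[ 0.4882 -0.0806  0.095 ]
[ 0.4965 -0.1001  0.095 ]
[ 0.4706 -0.0787  0.3724] 21.3358023490879 [[42.6, 0.4], [-1.9, 0.8], [-2.1, -0.7], [41.0, -1.0], [-0.1, 0.3], [-0.2, 0.1]]
```

```bash
python3 plan.py 0.478 -0.097 0.17 111.3 1 5
```

```text
t 2.75 pos [0.427  0.1152 0.2536] az 112.0 xaxis [ 0.012  0.001 -1.   ] w 1.004 F [ 3.3 -4.   0.3]
[1.0, 16.8, -43.1, -6.6, 0.002, 0.002, 0.001]
[1.0, 16.8, -43.1, -6.5, 0.002, 0.002, 0.001]
[1.0, 16.8, -43.2, -6.3, 0.002, 0.002, 0.001]
[1.0, 16.7, -43.2, -6.2, 0.002, 0.002, 0.001]
[1.0, 16.7, -43.2, -6.1, 0.002, 0.002, 0.001]
```

{"method": "servo_tool", "body": {"moves": [[1,17,-43,-6.5,0,0.002,0],[1,17,-43,-6.5,0,0.002,0],[1,17,-43,-6.5,0,0.002,0],[1,17,-43,-6,0,0.002,0],[1,17,-43,-6,0,0,0]]}}

```text
time: 3.38
ee_pos: [0.4833, -0.1016, 0.1695]
tcp_rot: [-0.525, 1.559, -0.143]
contact_force: [1.0, 1.5, 0.1]
width: 0.999
```

```bash
python3 plan.py 0.478 -0.097 0.13 111.3 1 2
```

```text
t 3.38 pos [ 0.4833 -0.1016  0.1695] az 111.9 xaxis [ 0.012 -0.002 -1.   ] w 0.999 F [1.  1.5 0.1]
[1.0, 19.7, 3.2, -1.8, 0.005, 0.005, 0.003]
[1.0, 19.7, 3.2, -1.7, 0.005, 0.005, 0.003]
```

{"method": "servo_tool", "body": {"moves": [[1,10,6,-3,0.01,0.01,0],[1,0,0,0,0,0,0],[1,0,0,0,0,0,0],[1,0,0,0,0,0,0],[1,0,0,0,0,0,0]]}}

```text
time: 4.0
ee_pos: [0.4787, -0.0968, 0.1595]
tcp_rot: [-1.441, 1.564, -1.071]
contact_force: [0.1, 0.4, -0.8]
width: 0.998
```

```bash
python3 plan.py 0.478 -0.097 0.056 111.3 1 4;python3 - <<'E'
from h import *
P=camera_params("wrist");im=snapshot("wrist");cv2.imwrite("pics/w2.png",im)
for r in cut_out("wrist","block")[:2]:print(r["confidence"],r["bbox"])
# predicted block top corners
c,s=np.cos(np.radians(21.3)),np.sin(np.radians(21.3))
for x,y in((.015,.01),(.015,-.01),(-.015,-.01),(-.015,.01)):print(proj("wrist",[.478+c*x-s*y,-.097+s*x+c*y,.095],P).round(1))
E
```

```text
t 4.00 pos [ 0.4787 -0.0968  0.1595] az 111.2 xaxis [ 0.003 -0.006 -1.   ] w 0.998 F [ 0.1  0.4 -0.8]
[1.0, 25.9, 0.2, -0.2, -0.0, 0.0, 0.002]
[1.0, 25.9, 0.1, -0.2, -0.0, 0.0, 0.002]
[1.0, 25.9, 0.1, -0.2, -0.0, 0.0, 0.002]
[1.0, 25.9, 0.1, -0.2, -0.0, 0.0, 0.002]
0.98 [263.1, 173.6, 294.4, 242.4]
[[291.2 240.7]]
[[262.5 240.7]]
[[261.9 199. ]]
[[291.7 199. ]]
```

View pics/w2.png

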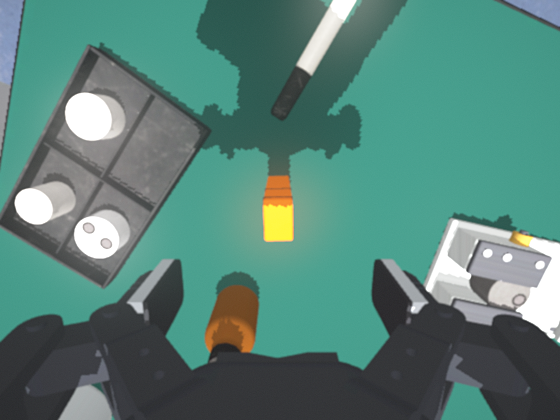

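The block's top is at (278,222), within 1–2 px of my prediction. I'll descend and close.

{"method": "servo_tool", "body": {"moves": [[1,26,0,0,0,0,0],[1,26,0,0,0,0,0],[1,26,0,0,0,0,0],[1,26,0,0,0,0,0],[0.5,0,0,0,0,0,0]], "newtons": 20}}

```text
time: 4.72
ee_pos: [0.4816, -0.0978, 0.0546]
tcp_rot: [-1.11, 1.56, -0.738]
contact_force: [-0.9, 0.2, -0.0]
width: 0.812
```

{"method": "servo_tool", "body": {"moves": [[0.15,0,0,0,0,0,0],[0.15,0,0,0,0,0,0],[0.15,0,0,0,0,0,0],[0.15,0,0,0,0,0,0],[0.15,0,0,0,0,0,0]], "newtons": 20}}

```text
time: 5.35
ee_pos: [0.4838, -0.0984, 0.0578]
tcp_rot: [-0.978, 1.555, -0.606]
contact_force: [-0.6, 0.5, -1.3]
width: 0.229
```

```bash
python3 plan.py 0.478 -0.097 0.056 201.3 1 10
```

```text
t 5.35 pos [ 0.4838 -0.0984  0.0578] az 111.3 xaxis [ 0.013 -0.009 -1.   ] w 0.229 F [-0.6  0.5 -1.3]
[1.0, 0.2, 0.3, -0.5, -0.157, -0.0, 0.002]
[1.0, 0.2, 0.4, -0.4, -0.157, -0.0, 0.002]
[1.0, 0.2, 0.5, -0.4, -0.157, -0.0, 0.002]
[1.0, 0.2, 0.5, -0.3, -0.157, -0.0, 0.002]
[1.0, 0.2, 0.6, -0.2, -0.157, -0.0, 0.002]
[1.0, 0.2, 0.6, -0.1, -0.157, -0.0, 0.002]
[1.0, 0.2, 0.6, -0.0, -0.157, -0.0, 0.002]
[1.0, 0.2, 0.6, 0.1, -0.157, -0.0, 0.002]
[1.0, 0.2, 0.6, 0.2, -0.157, -0.0, 0.002]
[1.0, 0.2, 0.5, 0.3, -0.157, -0.0, 0.002]
```

{"method": "servo_tool", "body": {"moves": [[0.7,0,0,0,0,0,0],[1,0,0,0,0,0,0],[1,0,0,-3,0.1,0,0],[1,0,0,-2,0.18,0,0],[1,0,0,0,0.18,0,0]]}}

```text
time: 5.98
ee_pos: [0.4792, -0.1003, 0.058]
tcp_rot: [-0.499, 1.554, -0.601]
contact_force: [-0.5, -0.0, 0.9]
width: 1.001
```

```bash
python3 plan.py 0.4792 -0.1002 0.056 21.3 1
```

```text
t 5.97 pos [ 0.4792 -0.1003  0.058 ] az 84.2 xaxis [ 0.014 -0.009 -1.   ] w 1.001 F [-0.5 -0.   0.9]
[1.0, 0.3, 0.0, -0.0, 0.157, 0.002, -0.0]
[1.0, 0.3, 0.0, -0.0, 0.157, 0.002, -0.0]
[1.0, 0.3, 0.0, -0.0, 0.157, 0.002, -0.0]
[1.0, 0.3, 0.0, -0.0, 0.157, 0.002, -0.0]
[1.0, 0.3, 0.0, -0.0, 0.157, 0.002, -0.0]
[1.0, 0.3, 0.0, -0.0, 0.157, 0.002, -0.0]
[1.0, 0.3, -0.0, -0.0, 0.157, 0.002, -0.0]
```

{"method": "servo_tool", "body": {"moves": [[1,0.4,0,0,0.157,0.003,0],[1,0.4,0,0,0.157,0.003,0],[1,0.4,0,0,0.157,0.003,0],[1,0.4,0,0,0.157,0.003,0],[1,0.4,0,0,0.157,0.003,0]]}}

```text
time: 6.6
ee_pos: [0.4793, -0.1003, 0.056]
tcp_rot: [-0.413, 1.569, -1.327]
contact_force: [0.4, -0.5, -0.0]
width: 0.999
```

{"method": "servo_tool", "body": {"moves": [[1,0.3,0,0,0.157,0,0],[1,0,0,0,0.157,0,0],[1,0,0,0,0,0,0],[1,0,0,0,0,0,0],[1,0,0,0,0,0,0]]}}

```text
time: 7.22
ee_pos: [0.4795, -0.1004, 0.0555]
tcp_rot: [-0.121, 1.569, -1.354]
contact_force: [0.5, -0.3, 0.6]
width: 1.003
```

```bash
python3 plan.py 0.4792 -0.1002 0.056 21.3 1 1
```

```text
t 7.22 pos [ 0.4795 -0.1004  0.0555] az 19.4 xaxis [ 0.    -0.002 -1.   ] w 1.003 F [ 0.5 -0.3  0.6]
[1.0, -0.5, -0.2, -0.3, -0.033, 0.002, 0.0]
```

{"method": "servo_tool", "body": {"moves": [[1,-0.5,0,0,-0.03,0.002,0],[0.5,0,0,0,0,0,0],[0.25,0,0,0,0,0,0],[0.25,0,0,0,0,0,0],[0.25,0,0,0,0,0,0]], "newtons": 30}}

```text
time: 7.85
ee_pos: [0.4795, -0.1004, 0.0561]
tcp_rot: [-1.574, 1.571, -2.772]
contact_force: [-0.4, 0.3, 0.7]
width: 0.347
```

{"method": "servo_tool", "body": {"moves": [[0.2,0,0,0,0,0,0],[0.2,0,0,0,0,0,0],[0.2,0,0,0,0,0,0],[0.2,-20,0,0,0,0,0],[0.2,-30,0,0,0,0,0]], "newtons": 100}}

```text
time: 8.48
ee_pos: [0.4772, -0.0996, 0.1049]
tcp_rot: [-2.272, 1.564, 2.813]
contact_force: [0.6, 0.2, -1.6]
width: 0.338
```

```bash
python3 plan.py 0.50 0.033 0.140 98.5 0.2;python3 - <<'E'
from h import *
P=camera_params("wrist");im=snapshot("wrist");cv2.imwrite("pics/w3.png",im)
E
```

```text
t 8.47 pos [ 0.4772 -0.0996  0.1049] az 21.3 xaxis [-0.006  0.002 -1.   ] w 0.338 F [ 0.6  0.2 -1.6]
[0.2, -4.4, 8.7, -14.4, -0.168, -0.001, 0.0]
[0.2, -4.4, 11.0, -12.8, -0.168, -0.001, 0.0]
[0.2, -4.4, 12.9, -10.7, -0.168, -0.001, 0.0]
[0.2, -4.4, 14.6, -8.4, -0.168, -0.001, 0.0]
[0.2, -4.4, 15.8, -5.9, -0.168, -0.001, 0.0]
[0.2, -4.4, 16.5, -3.1, -0.168, -0.001, 0.0]
[0.2, -4.4, 16.8, -0.3, -0.168, -0.001, 0.0]
[0.2, -4.4, 16.6, 2.5, -0.168, -0.001, 0.0]
```

View pics/w3.png

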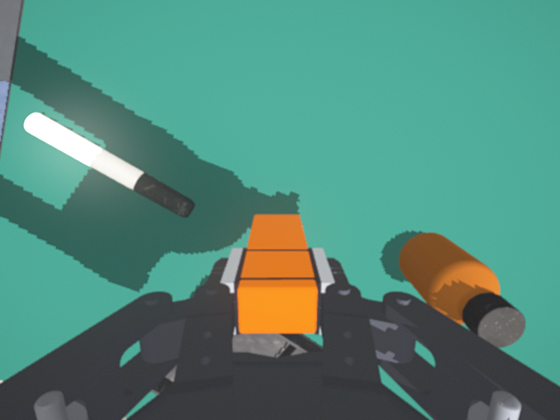

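```bash
python3 plan.py 0.4941 0.0449 0.125 98.5 0.2 10
```

```text
t 8.53 pos [ 0.4794 -0.1004  0.1084] az 21.4 xaxis [-0.001  0.    -1.   ] w 0.338 F [ 1.1 -0.   1.6]
[0.2, -1.7, 6.7, -13.0, -0.135, -0.0, 0.0]
[0.2, -1.7, 8.3, -12.0, -0.135, -0.0, 0.0]
[0.2, -1.7, 9.9, -10.8, -0.135, -0.0, 0.0]
[0.2, -1.7, 11.2, -9.3, -0.135, -0.0, 0.0]
[0.2, -1.7, 12.4, -7.7, -0.135, -0.0, 0.0]
[0.2, -1.7, 13.3, -6.0, -0.135, -0.0, 0.0]
[0.2, -1.7, 14.0, -4.2, -0.135, -0.0, 0.0]
[0.2, -1.7, 14.4, -2.3, -0.135, -0.0, 0.0]
[0.2, -1.7, 14.6, -0.3, -0.135, -0.0, 0.0]
[0.2, -1.7, 14.5, 1.7, -0.135, -0.0, 0.0]
```

{"method": "servo_tool", "body": {"moves": [[0.2,-2,6.5,-13,-0.135,0,0],[0.2,-2,8.5,-12,-0.135,0,0],[0.2,-2,10,-11,-0.135,0,0],[0.2,-2,11,-9,-0.135,0,0],[0.2,-2,12.5,-8,-0.135,0,0]]}}

```text
time: 9.15
ee_pos: [0.4864, -0.0265, 0.1181]
tcp_rot: [-0.27, 1.57, -0.774]
contact_force: [0.2, -0.4, -1.0]
width: 0.339
```

{"method": "servo_tool", "body": {"moves": [[0.2,-2,13,-6,-0.135,0,0],[0.2,-2,14,-4,-0.135,0,0],[0.2,-2,14.5,-2,-0.135,0,0],[0.2,-2,14.5,0,-0.135,0,0],[0.2,-1,14.5,1.5,-0.135,0,0]]}}

```text
time: 9.78
ee_pos: [0.4906, 0.0486, 0.125]
tcp_rot: [3.042, 1.569, -3.048]
contact_force: [0.3, 0.9, 0.0]
width: 0.342
```

```bash
python3 plan.py 0.4941 0.0449 0.07 98.5 0.2 3
```

```text
t 9.78 pos [0.4906 0.0486 0.125 ] az 101.1 xaxis [-0.002 -0.    -1.   ] w 0.342 F [0.3 0.9 0. ]
[0.2, 18.3, -1.4, 0.9, 0.015, -0.001, -0.0]
[0.2, 18.3, -1.4, 1.0, 0.015, -0.001, -0.0]
[0.2, 18.3, -1.4, 1.0, 0.015, -0.001, -0.0]
```

{"method": "servo_tool", "body": {"moves": [[0.2,10,-5,3,0.05,0,0],[0.2,18,-1,0,0,0,0],[0.2,18,0,0,0,0,0],[0.2,8,0,0,0,0,0],[0.2,0,0,0,0,0,0]]}}

```text
time: 10.4
ee_pos: [0.4943, 0.0445, 0.0683]
tcp_rot: [2.967, 1.568, 3.114]
contact_force: [0.2, -0.1, -1.7]
width: 0.338
```

```bash
python3 plan.py 0.4941 0.0449 0.069 98.5 0.2 1;python3 - <<'E'
from h import *
import pickle
P=camera_params("wrist");im=snapshot("wrist");cv2.imwrite("pics/w4.png",im);pickle.dump(P,open("w4.pkl","wb"))
cv2.imwrite("pics/s4.png",cv2.resize(snapshot("scene")[150:270,150:290],None,fx=5,fy=5,interpolation=cv2.INTER_CUBIC))
E
```

```text
t 10.40 pos [0.4943 0.0445 0.0683] az 98.4 xaxis [-0.002  0.    -1.   ] w 0.338 F [ 0.2 -0.1 -1.7]
[0.2, -0.7, 0.4, -0.2, -0.002, -0.002, -0.0]
```

View pics/w4.png

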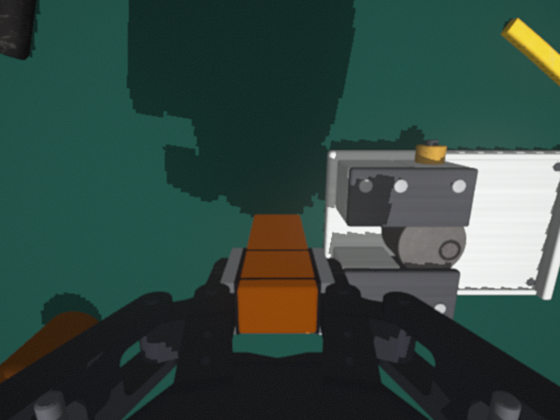

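View pics/s4.png

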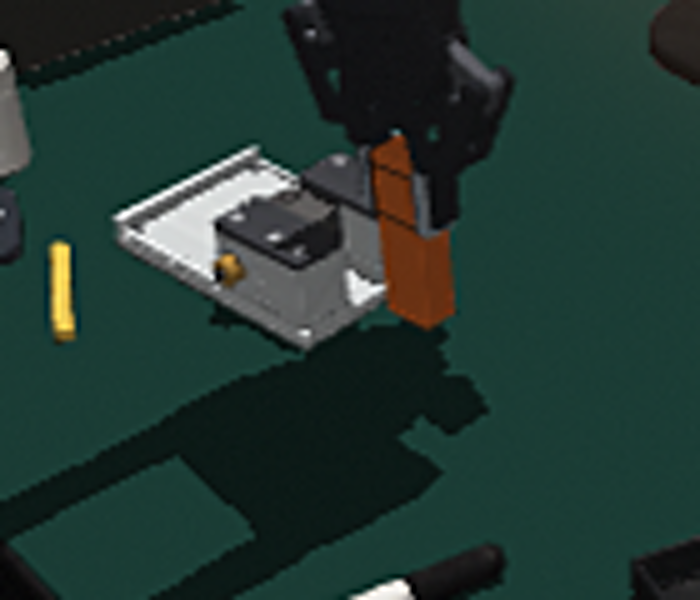

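Run:
```python
import cv2
a=cv2.imread("pics/w4.png")
cv2.imwrite("pics/w4c.png",cv2.resize(a[140:340,220:480],None,fx=3,fy=3,interpolation=cv2.INTER_CUBIC))
```

View pics/w4c.png

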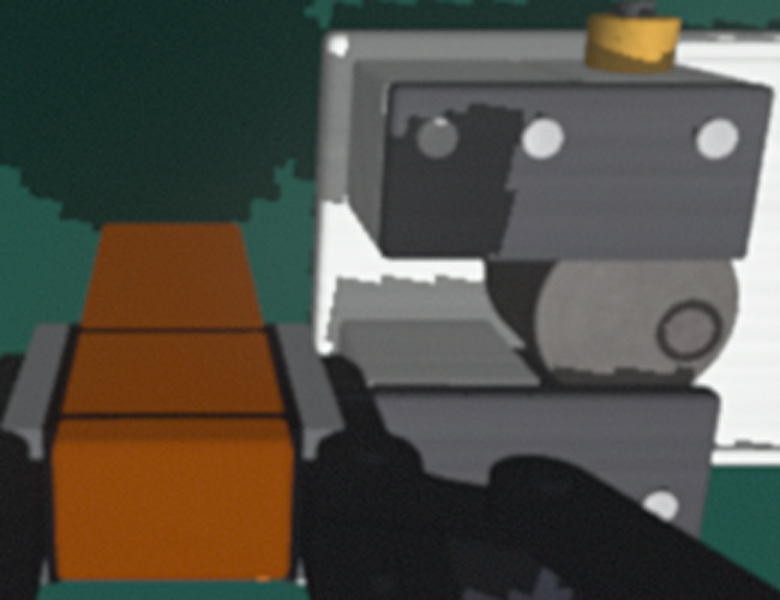

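Run:
```python
from fit import *
import pickle
W=pickle.load(open("w4.pkl","rb"))
w=lambda u,v:np.array([220+u/3-.33,140+v/3-.33])
s=np.array([.4943,.0445])
a=np.radians(98.4);ty=np.array([np.cos(a),np.sin(a)]);tz=np.array([np.sin(a),-np.cos(a)])
def loc(u,v,z,n):
    X=onz("wrist",w(u,v),z,W);d=X[:2]-s;print(n,"along %.1f  toolz %.1f"%(d@ty*1e3,d@tz*1e3))
for u,v,z,n in [(382,258,.049,"+y in L"),(748,260,.049,"+y in R"),(378,388,.049,"-y in L"),(715,388,.049,"-y in R"),(392,85,.049,"+y out L"),(772,88,.049,"+y out R"),(103,224,.0123,"blk bottom L"),(240,224,.0123,"blk bottom R"),(55,437,.107,"top f"),(295,437,.107,"top f"),(52,580,.107,"top b"),(292,578,.107,"top b")]:loc(u,v,z,n)
obs=[("wrist",W,w(*q),l) for q,l in [((382,258),(-.05,.013,.049)),((748,260),(.016,.013,.049)),((715,388),(.016,-.013,.049)),((392,85),(-.05,.045,.049)),((772,88),(.016,.045,.049)),((324,35),(-.055,.05,.01))]]
p,r=fit(obs,[.48,.125,1.7]);print(np.round(p,4),np.degrees(p[2]),r.tolist())
```

```text
+y in L along 38.7  toolz -12.4
+y in R along 104.6  toolz -12.0
-y in L along 39.4  toolz 13.2
-y in R along 102.5  toolz 13.2
+y out L along 38.5  toolz -43.6
+y out R along 103.6  toolz -43.1
blk bottom L along -14.1  toolz -7.9
blk bottom R along 15.8  toolz -7.9
top f along -13.4  toolz -8.9
top f along 15.9  toolz -8.9
top b along -14.4  toolz 11.5
top b along 16.2  toolz 11.2
[0.4826 0.1318 1.7182] 98.44381613668672 [[-1.1, 1.1], [-0.9, 0.4], [2.6, 1.6], [-0.9, -0.4], [1.1, -1.5], [0.6, -0.6]]
```

{"method": "servo_tool", "body": {"moves": [[0.2,-1.5,4,-1,0,0.002,0],[0.2,0,5,0,0,0,0],[0.2,0,5,0,0,0,0],[0.2,0,4,0,0,0,0],[0.2,0,1,0,0,0,0]], "newtons": 110}}

```text
time: 11.12
ee_pos: [0.4921, 0.0647, 0.0724]
tcp_rot: [-0.869, 1.57, -0.723]
contact_force: [-0.1, 0.5, -0.6]
width: 0.334
```

```bash
cat > rel.py <<'E'
from plan import *
# slot line through s0 along az 98.45; report along (from 88mm behind nest) & lateral error
s,R,p=cur()
s0=np.array([.4943,.0445]);a=np.radians(98.4);ty=np.array([np.cos(a),np.sin(a)]);tz=np.array([np.sin(a),-np.cos(a)])
d=p[:2]-s0
print("t %.2f blockx %.1f lateral(tz, want -1.0) %.2f z %.4f az %.2f xaxis %s F %s w %.3f"%(s["time"],d@ty*1e3-88,d@tz*1e3,p[2],np.degrees(np.arctan2(R[1,1],R[0,1])),np.round(R[:,0],3),np.round(s["contact_force"],1),s["width"]))
E
python3 rel.py
```

```text
t 11.12 blockx -67.7 lateral(tz, want -1.0) 0.78 z 0.0724 az 98.39 xaxis [ 0. -0. -1.] F [-0.1  0.5 -0.6] w 0.334
```

{"method": "servo_tool", "body": {"moves": [[0.2,0,0,-1.8,0,0,0],[0.2,0,0,0,0,0,0],[0.2,0.5,5,0,0,0,0],[0.2,0,5,0,0,0,0],[0.2,0,5,0,0,0,0]]}}

```text
time: 11.75
ee_pos: [0.4879, 0.0798, 0.0717]
tcp_rot: [-1.496, 1.57, -1.35]
contact_force: [-0.6, -0.0, -1.3]
width: 0.336
```

```bash
python3 rel.py
```

```text
t 11.75 blockx -52.1 lateral(tz, want -1.0) -1.22 z 0.0717 az 98.34 xaxis [ 0. -0. -1.] F [-0.6 -0.  -1.3] w 0.336
```

Block is in the slot with no contact force. Continuing to the sample.

{"method": "servo_tool", "body": {"moves": [[0.2,0,6,0,0,0,0],[0.2,0,6,0,0,0,0],[0.2,0,6,0,0,0,0],[0.2,0,6,0,0,0,0],[0.2,0,6,0,0,0,0]]}}

```text
time: 12.38
ee_pos: [0.4841, 0.1074, 0.0721]
tcp_rot: [-1.545, 1.562, -1.393]
contact_force: [0.0, -11.2, 0.3]
width: 0.338
```

```bash
python3 rel.py
```

```text
t 12.38 blockx -24.3 lateral(tz, want -1.0) -0.93 z 0.0721 az 98.67 xaxis [ 0.002 -0.009 -1.   ] F [  0.  -11.2   0.3] w 0.338
```

{"method": "servo_tool", "body": {"moves": [[0.2,0,6,0,0,0,0.003],[0.2,0,6,0,0,0,0],[0.2,0,6,0,0,0,0],[0.2,0,6,0,0,0,0],[0.2,0,5,0,0,0,0]]}}

```text
time: 13.0
ee_pos: [0.4805, 0.1353, 0.0721]
tcp_rot: [-1.438, 1.56, -1.285]
contact_force: [1.0, -3.4, -1.4]
width: 0.339
```

```bash
python3 rel.py
python3 - <<'E'
from h import *
cv2.imwrite("pics/w5.png",snapshot("wrist"))
E
```

```text
t 13.00 blockx 3.9 lateral(tz, want -1.0) -0.41 z 0.0721 az 98.80 xaxis [ 0.003 -0.01  -1.   ] F [ 1.  -3.4 -1.4] w 0.339
```

View pics/w5.png

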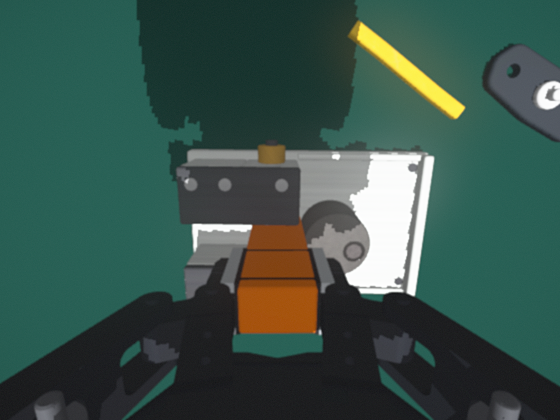

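The sample (335,243) is out in the open bay; the block follows at (278,240). A little more, then back off and lift.

{"method": "servo_tool", "body": {"moves": [[0.2,0,5,0,0,0,0],[0.2,0,2,-0.5,0,0,0],[0.2,0,-5,0,0.005,0,0],[0.2,0,-8,0,0,0,0.008],[0.2,-3,-8,0,0,0,0]]}}

```text
time: 13.68
ee_pos: [0.4815, 0.1221, 0.0751]
tcp_rot: [-0.725, 1.57, -0.575]
contact_force: [0.5, -0.2, -0.3]
width: 0.339
```

```bash
python3 rel.py
python3 - <<'E'
from h import *
cv2.imwrite("pics/w6.png",snapshot("wrist"))
E
```

```text
t 13.68 blockx -9.3 lateral(tz, want -1.0) -1.29 z 0.0751 az 98.55 xaxis [ 0.001 -0.001 -1.   ] F [ 0.5 -0.2 -0.3] w 0.339
```

View pics/w6.png

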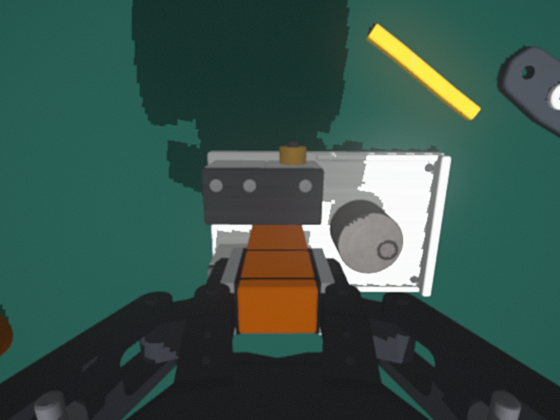

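{"method": "servo_tool", "body": {"moves": [[0.2,-12,-1,0,0,0,0],[0.2,-20,0,0,0,0,0],[0.2,-20,0,0,0,0,0],[0.2,-18,-15,0,0,0,0],[0.2,-4,-40,0,0,0,0]]}}

```text
time: 14.35
ee_pos: [0.4904, 0.0659, 0.1551]
tcp_rot: [-0.213, 1.567, -0.063]
contact_force: [0.8, 0.3, -1.6]
width: 0.337
```

```bash
python3 plan.py 0.475 -0.04 0.12 98.5 0.2 3
```

```text
t 14.35 pos [0.4904 0.0659 0.1551] az 98.6 xaxis [ 0.003 -0.    -1.   ] w 0.337 F [ 0.8  0.3 -1.6]
[0.2, 11.7, -34.1, -10.4, 0.001, 0.001, 0.0]
[0.2, 11.7, -34.1, -10.4, 0.001, 0.001, 0.0]
[0.2, 11.7, -34.1, -10.3, 0.001, 0.001, 0.0]
```

{"method": "servo_tool", "body": {"moves": [[0.2,0,-34,-10,0,0.001,0],[0.2,12,-34,-10,0,0.001,0],[0.2,12,-25,-8,0,0,0],[0.2,12,0,0,0,0,0],[0.2,0,0,0,0,0,0]]}}

```text
time: 14.98
ee_pos: [0.4795, -0.0351, 0.1235]
tcp_rot: [-0.291, 1.561, -0.144]
contact_force: [0.3, -0.1, -1.2]
width: 0.335
```

```bash
python3 plan.py 0.475 -0.04 0.059 98.5 0.2 3
```

```text
t 14.97 pos [ 0.4795 -0.0351  0.1235] az 98.4 xaxis [ 0.01  -0.001 -1.   ] w 0.335 F [ 0.3 -0.1 -1.2]
[0.2, 21.5, -1.3, -1.9, -0.0, 0.003, 0.001]
[0.2, 21.5, -1.4, -1.9, -0.0, 0.003, 0.001]
[0.2, 21.5, -1.4, -1.8, -0.0, 0.003, 0.001]
```

{"method": "servo_tool", "body": {"moves": [[0.2,20,0,0,0,0.01,0],[0.2,20,0,0,0,0,0],[0.2,17,0,0,0,0,0],[0.2,3,0,0,0,0,0],[0.2,0,0,0,0,0,0]]}}

```text
time: 15.6
ee_pos: [0.481, -0.0316, 0.0602]
tcp_rot: [-1.757, 1.568, -1.605]
contact_force: [-0.1, -0.2, -1.0]
width: 0.338
```

```bash
python3 plan.py 0.475 -0.04 0.056 98.5 0.2 1;python3 - <<'E'
from h import *
cv2.imwrite("pics/s7.png",cv2.resize(snapshot("scene")[150:270,170:310],None,fx=5,fy=5,interpolation=cv2.INTER_CUBIC))
E
```

```text
t 15.60 pos [ 0.481  -0.0316  0.0602] az 98.7 xaxis [-0.    -0.003 -1.   ] w 0.338 F [-0.1 -0.2 -1. ]
[0.2, 4.2, -7.4, -7.2, 0.004, -0.0, 0.003]
```

View pics/s7.png

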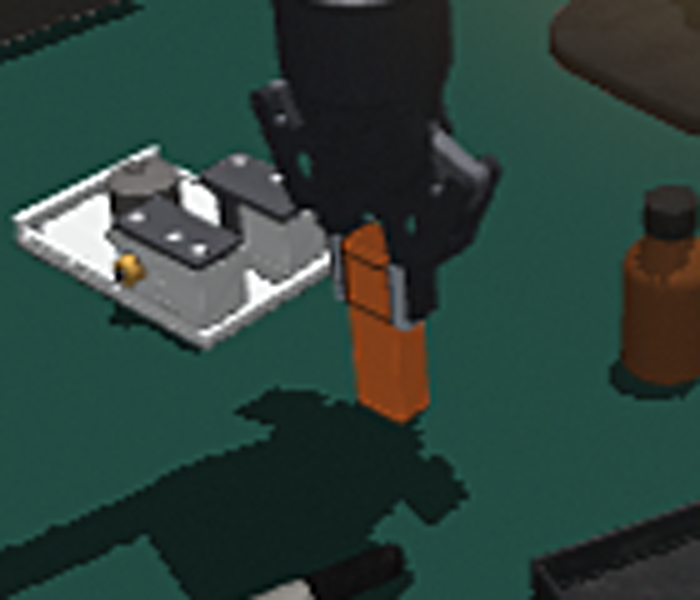

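{"method": "servo_tool", "body": {"moves": [[0.2,2,0,0,0,0,0],[0.2,1,0,0,0,0,0],[0.2,1,0,0,0,0,0],[0.2,0.5,0,0,0,0,0],[0.2,0,0,0,0,0,0]]}}

```text
time: 16.27
ee_pos: [0.4824, -0.0318, 0.057]
tcp_rot: [-0.927, 1.566, -0.775]
contact_force: [0.1, 1.4, -1.3]
width: 0.337
```

```bash
python3 plan.py
```

```text
t 16.27 pos [ 0.4824 -0.0318  0.057 ] az 98.7 xaxis [ 0.003 -0.003 -1.   ] w 0.337 F [ 0.1  1.4 -1.3]
```

{"method": "servo_tool", "body": {"moves": [[0.2,0.7,0,0,0,0,0],[0.2,0.7,0,0,0,0,0],[0.2,0.7,0,0,0,0,0],[0.2,0,0,0,0,0,0],[0.2,0,0,0,0,0,0]]}}

```text
time: 16.9
ee_pos: [0.4826, -0.0319, 0.0565]
tcp_rot: [-0.836, 1.565, -0.685]
contact_force: [-0.5, 0.5, -1.8]
width: 0.338
```

```bash
python3 plan.py
```

```text
t 16.90 pos [ 0.4826 -0.0319  0.0565] az 98.7 xaxis [ 0.004 -0.003 -1.   ] w 0.338 F [-0.5  0.5 -1.8]
```

{"method": "servo_tool", "body": {"moves": [[0.2,1,0,0,0,0.002,0],[0.2,1,0,0,0,0,0],[0.2,1,0,0,0,0,0],[0.2,0.7,0,0,0,0,0],[0.2,0.7,0,0,0,0,0]]}}

```text
time: 17.52
ee_pos: [0.4829, -0.0319, 0.0563]
tcp_rot: [-1.093, 1.566, -0.941]
contact_force: [-2.1, 0.5, 11.3]
width: 0.337
```

```bash
python3 plan.py
```

```text
t 17.52 pos [ 0.4829 -0.0319  0.0563] az 98.7 xaxis [ 0.003 -0.004 -1.   ] w 0.337 F [-2.1  0.5 11.3]
```

Contact, 11 N. I'll release and then check the block is standing before rising.

{"method": "servo_tool", "body": {"moves": [[0.2,-0.3,0,0,0,0,0],[0.5,0,0,0,0,0,0],[0.8,0,0,0,0,0,0],[1,0,0,0,0,0,0],[1,-5,0,0,0,0,0]], "newtons": 40}}

```text
time: 18.15
ee_pos: [0.4828, -0.0319, 0.0612]
tcp_rot: [-1.19, 1.566, -1.038]
contact_force: [-0.4, 1.6, 0.0]
width: 0.999
```

{"method": "servo_tool", "body": {"moves": [[1,-20,0,0,0,0,0],[1,-30,0,0,0,0,0],[1,-35,0,0,0,0,0],[1,-30,0,0,0,0,0],[1,0,0,0,0,0,0]]}}

```text
time: 18.77
ee_pos: [0.4825, -0.0314, 0.1808]
tcp_rot: [-1.162, 1.566, -1.01]
contact_force: [-0.0, 0.4, 0.9]
width: 1.002
```

```bash
python3 plan.py 0.43 0.16 0.22 98.5 1 4;python3 - <<'E'
from h import *
cv2.imwrite("pics/s8.png",snapshot("scene"))
E
```

```text
t 18.77 pos [ 0.4825 -0.0314  0.1808] az 98.7 xaxis [ 0.002 -0.004 -1.   ] w 1.002 F [-0.   0.4  0.9]
[1.0, -10.0, 49.3, -5.7, 0.001, 0.0, 0.001]
[1.0, -10.0, 49.3, -5.8, 0.001, 0.0, 0.001]
[1.0, -9.9, 49.3, -5.8, 0.001, 0.0, 0.001]
[1.0, -9.8, 49.3, -5.9, 0.001, 0.0, 0.001]
```

View pics/s8.png

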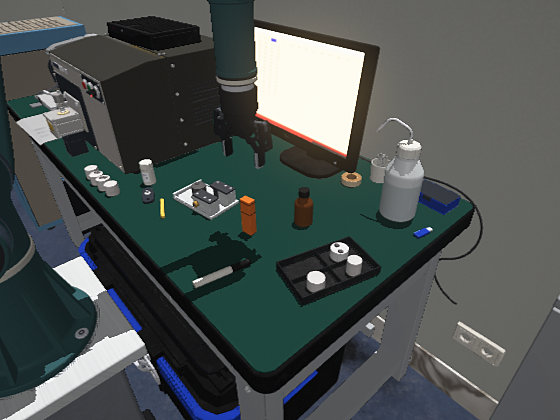

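```bash
python3 plan.py 0.475 0.176 0.17 8.5 0.8 10
```

```text
t 18.82 pos [ 0.4815 -0.0313  0.1796] az 98.7 xaxis [ 0.    -0.003 -1.   ] w 1.000 F [ 0.4  0.4 -0.5]
[0.8, 0.9, 20.6, 2.5, 0.157, 0.0, 0.0]
[0.8, 0.9, 20.7, -0.8, 0.157, 0.0, 0.0]
[0.8, 0.9, 20.3, -4.0, 0.157, 0.0, 0.0]
[0.8, 0.9, 19.5, -7.2, 0.157, 0.0, 0.0]
[0.8, 0.9, 18.1, -10.1, 0.157, 0.0, 0.0]
[0.8, 0.9, 16.3, -12.8, 0.157, 0.0, 0.0]
[0.8, 0.9, 14.1, -15.2, 0.157, 0.0, 0.0]
[0.8, 0.9, 11.5, -17.2, 0.157, 0.0, 0.0]
[0.8, 0.9, 8.7, -18.8, 0.157, 0.0, 0.0]
[0.8, 1.0, 5.6, -20.0, 0.157, 0.0, 0.0]
```

{"method": "servo_tool", "body": {"moves": [[0.8,0,20.5,2.5,0.155,0,0],[0.8,0,20.5,-1,0.155,0,0],[0.8,1,20.5,-4,0.155,0,0],[0.8,1,19.5,-7,0.155,0,0],[0.8,1,18,-10,0.155,0,0]]}}

```text
time: 19.45
ee_pos: [0.4743, 0.0738, 0.1704]
tcp_rot: [-2.194, 1.56, -2.845]
contact_force: [0.4, -0.9, -0.1]
width: 0.803
```

{"method": "servo_tool", "body": {"moves": [[0.8,1,16.5,-13,0.155,0,0],[0.8,1,14,-15,0.155,0,0],[0.8,1,11.5,-17,0.155,0,0],[0.8,1,8,-18,0.15,0,0],[0.8,1,4,-14,0.1,0,0]]}}

```text
time: 20.08
ee_pos: [0.4672, 0.1728, 0.1578]
tcp_rot: [-1.544, 1.547, -2.934]
contact_force: [1.5, 0.1, -0.4]
width: 0.803
```

```bash
python3 plan.py 0.475 0.176 0.17 8.5 0.8 1
python3 - <<'E'
from h import *
import pickle
P=camera_params("wrist");im=snapshot("wrist");cv2.imwrite("pics/w9.png",im);pickle.dump(P,open("w9.pkl","wb"))
for r in cut_out("wrist","stuck_sample")[:2]:
    m=r["pixels"];print(r["confidence"],r["bbox"],m.sum())
for r in landmark_of("wrist","stuck_mid")[:2]:print(r, onz("wrist",r["at"],.0255))
for r in landmark_of("wrist","stuck_sample")[:2]:print(r,onz("wrist",r["at"],.01))
E
```

```text
t 20.07 pos [0.4672 0.1728 0.1578] az 10.3 xaxis [-0.024 -0.005 -1.   ] w 0.803 F [ 1.5  0.1 -0.4]
[0.8, -12.4, 8.0, -1.7, 0.032, 0.001, 0.024]
0.91 [268.5, 173.4, 315.5, 223.9] 1844
{'at': [294.1, 200.6], 'confidence': 0.9} [0.48036333 0.17446041 0.0255    ]
{'at': [291.3, 194.6], 'confidence': 0.96} [0.47818119 0.1753931  0.01      ]
```

View pics/w9.png

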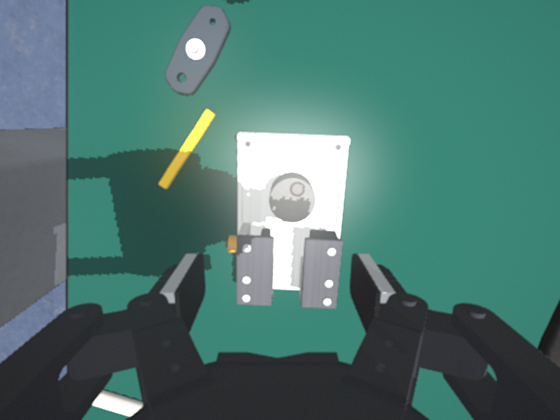

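```bash
python3 plan.py 0.479 0.175 0.09 8.5 0.8 3
```

```text
t 20.27 pos [0.4676 0.172  0.1583] az 10.7 xaxis [-0.023 -0.005 -1.   ] w 0.802 F [-0.7 -0.4 -0. ]
[0.8, 22.7, 4.5, -0.3, 0.013, 0.0, 0.008]
[0.8, 22.7, 4.3, -0.4, 0.013, 0.0, 0.008]
[0.8, 22.7, 4.1, -0.4, 0.013, 0.0, 0.008]
```

{"method": "servo_tool", "body": {"moves": [[0.8,0,12,-1,0.04,0,0.024],[0.8,23,0,0,0,0,0],[0.8,23,0,0,0,0,0],[0.8,22,0,0,0,0,0],[0.8,0,0,0,0,0,0]]}}

```text
time: 20.9
ee_pos: [0.4796, 0.171, 0.0877]
tcp_rot: [0.175, 1.568, -1.242]
contact_force: [-0.9, 0.1, -0.3]
width: 0.797
```

```bash
python3 plan.py 0.479 0.175 0.012 8.5 0.8 4
python3 - <<'E'
from h import *
P=camera_params("wrist");im=snapshot("wrist");cv2.imwrite("pics/w10.png",im)
for r in landmark_of("wrist","stuck_mid")[:1]:print(r, onz("wrist",r["at"],.0255,P))
for r in landmark_of("wrist","stuck_sample")[:1]:print(r,onz("wrist",r["at"],.01,P))
E
```

```text
t 20.90 pos [0.4796 0.171  0.0877] az 8.8 xaxis [ 0.001 -0.003 -1.   ] w 0.797 F [-0.9  0.1 -0.3]
[0.8, 18.9, -0.0, -1.1, 0.001, 0.001, -0.0]
[0.8, 18.9, 0.0, -1.1, 0.001, 0.001, -0.0]
[0.8, 18.9, 0.0, -1.0, 0.001, 0.001, -0.0]
[0.8, 18.9, 0.0, -1.0, 0.001, 0.001, -0.0]
{'at': [272.3, 216.7], 'confidence': 0.72} [0.47652874 0.17663116 0.0255    ]
{'at': [272.0, 209.8], 'confidence': 0.89} [0.476046   0.17696825 0.01      ]
```

View pics/w10.png

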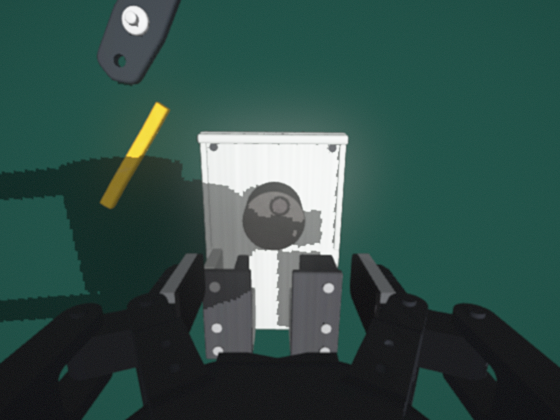

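The sample top is centred at about (274,216), a little beyond the jaws' centre line. I'll shift, descend and grasp.

{"method": "servo_tool", "body": {"moves": [[0.8,10,-2.5,-5.5,0,0,0],[0.8,22,0,0,0,0,0],[0.8,22,0,0,0,0,0],[0.8,15,0,0,0,0,0],[0.8,3,0,0,0,0,0]]}}

```text
time: 21.68
ee_pos: [0.4813, 0.1786, 0.018]
tcp_rot: [1.437, 1.558, 0.02]
contact_force: [-0.5, 0.3, 0.3]
width: 0.804
```

```bash
python3 plan.py 0.4765 0.1765 0.012 8.5 0.8 1
```

```text
t 21.68 pos [0.4813 0.1786 0.018 ] az 8.8 xaxis [ 0.013  0.    -1.   ] w 0.804 F [-0.5  0.3  0.3]
[0.8, 5.9, -5.1, 1.4, 0.006, 0.002, -0.013]
```

{"method": "servo_tool", "body": {"moves": [[0.8,2.5,-5,1.5,0,0,-0.013],[0.8,3,0,0,0,0,0],[0.5,0,0,0,0,0,0],[0.35,0,0,0,0,0,0],[0.35,0,0,0,0,0,0]], "newtons": 25}}

```text
time: 22.3
ee_pos: [0.4771, 0.1765, 0.0134]
tcp_rot: [0.476, 1.569, -0.941]
contact_force: [0.2, -0.8, -2.9]
width: 0.458
```

{"method": "servo_tool", "body": {"moves": [[0.35,0,0,0,0,0,0],[0.35,0,0,0,0,0,0],[0.35,0,0,0,0,0,0],[0.35,0,0,0,0,0,0],[0.35,0,0,0,0,0,0]], "newtons": 60}}

```text
time: 22.92
ee_pos: [0.4771, 0.1765, 0.0136]
tcp_rot: [0.574, 1.569, -0.843]
contact_force: [-0.1, 0.3, -1.0]
width: 0.448
```

```bash
python3 plan.py
```

```text
t 22.93 pos [0.4771 0.1765 0.0136] az 8.8 xaxis [ 0.001 -0.001 -1.   ] w 0.448 F [-0.1  0.3 -1. ]
```

{"method": "servo_tool", "body": {"moves": [[0.3,-5,0,0,0,0,0],[0.3,-20,0,0,0,0,0],[0.3,-30,0,0,0,0,0],[0.3,-35,0,0,0,0,0],[0.3,-35,0,0,0,0,0]]}}

```text
time: 23.55
ee_pos: [0.4733, 0.1758, 0.1391]
tcp_rot: [-1.322, 1.562, -2.739]
contact_force: [-0.3, 0.3, -3.9]
width: 0.447
```

```bash
python3 plan.py 0.491 -0.2 0.18 -14 0.3 10;python3 - <<'E'
from h import *
im=snapshot("wrist");cv2.imwrite("pics/w11.png",im)
E
```

```text
t 23.55 pos [0.4733 0.1758 0.1391] az 8.8 xaxis [-0.008 -0.003 -1.   ] w 0.447 F [-0.3  0.3 -3.9]
[0.3, -4.0, -4.1, 37.4, 0.04, 0.0, 0.001]
[0.3, -4.0, -2.6, 37.5, 0.04, 0.0, 0.001]
[0.3, -4.0, -1.1, 37.6, 0.04, 0.0, 0.001]
[0.3, -4.0, 0.4, 37.6, 0.04, 0.0, 0.001]
[0.3, -4.0, 1.9, 37.6, 0.04, 0.0, 0.001]
[0.3, -4.1, 3.4, 37.5, 0.04, 0.0, 0.001]
[0.3, -4.1, 4.9, 37.3, 0.04, 0.0, 0.001]
[0.3, -4.1, 6.4, 37.1, 0.04, 0.0, 0.001]
[0.3, -4.1, 7.9, 36.8, 0.04, 0.0, 0.001]
[0.3, -4.1, 9.4, 36.4, 0.04, 0.0, 0.001]
```

View pics/w11.png

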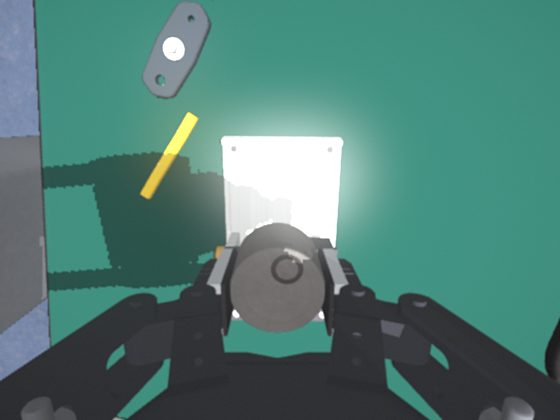

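Run:
```python
from fit import *
from plan import cur
s,R,p=cur()
P=camera_params("wrist");E=P["extrinsics"]
Tw=np.eye(4);Tw[:3,:3]=R;Tw[:3,3]=p
M=E@Tw  # tool->cam
from scipy.spatial.transform import Rotation as Ro
T2=np.eye(4);T2[:3,:3]=Ro.from_euler("xyz",[-1.441,1.564,-1.071]).as_matrix();T2[:3,3]=[.4787,-.0968,.1595]
W2=dict(K=P["K"],extrinsics=M@np.linalg.inv(T2))
o=[((92,46),(-.0575,.095,.022)),((211,131),(.0575,.095,.022)),((105,288),(.0575,-.095,.022)),((-1,227),(-.0575,-.095,.022))]
pf,r=fit([("wrist",W2,np.array(a,float),l) for a,l in o],[.52,-.26,1.33]);print(np.round(pf,4),np.degrees(pf[2]),r.tolist())
T=camera_params("top");S=camera_params("scene")
import cv2
a=cv2.imread("pics/top0.png");cv2.imwrite("pics/toptray.png",cv2.resize(a[180:295,325:415],None,fx=5,fy=5,interpolation=cv2.INTER_CUBIC))
```

```text
[ 0.521  -0.2506  1.3124] 75.19557559326104 [[-0.8, -0.8], [0.4, 0.8], [2.6, 2.9], [-0.7, -0.9]]
```

View pics/toptray.png

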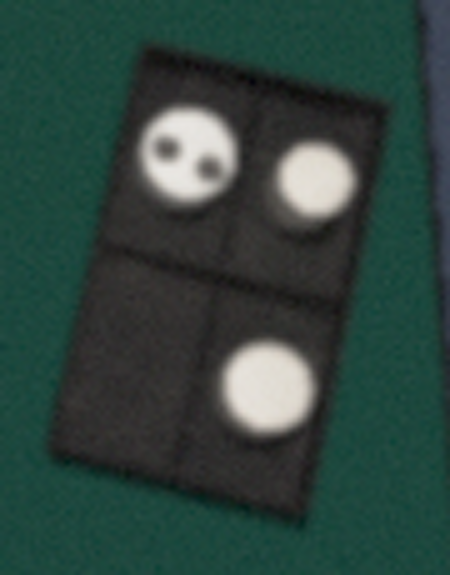

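Run:
```python
from fit import *
T=camera_params("top")
t=lambda u,v:np.array([325+u/5-.4,180+v/5-.4])
o=[((388,103),(-.0575,-.095,.022)),((146,44),(.0575,-.095,.022)),((48,457),(.0575,.095,.022)),((305,522),(-.0575,.095,.022))]
p,r=fit([("top",T,t(*a),l) for a,l in o],[.52,-.26,1.33]);print(np.round(p,4),np.degrees(p[2]),r.tolist())
for q in (p,[.521,-.2506,1.3124]):
  c,s=np.cos(q[2]),np.sin(q[2]);print(q[0]+c*.028-s*.047,q[1]+s*.028+c*.047)
```

```text
[ 0.519  -0.2536  1.3124] 75.19461970455845 [[0.7, 0.5], [-1.2, 0.1], [-0.3, -0.4], [0.6, -0.1]]
0.48074299557258154 -0.21448879004624968
0.48271520515266636 -0.21151964069385265
```

{"method": "servo_tool", "body": {"moves": [[0.3,-12,-4,30,0.04,0,0],[0.3,-12,-3,38,0.04,0,0.003],[0.3,-12,-2,40,0.04,0,0.003],[0.3,-6,0,40,0.04,0,0],[0.3,-3,1,40,0.04,0,0]]}}

```text
time: 24.22
ee_pos: [0.4804, -0.0143, 0.1906]
tcp_rot: [1.508, 1.564, -0.109]
contact_force: [0.1, 0.2, -2.8]
width: 0.446
```

```bash
python3 plan.py 0.484 -0.2135 0.18 -14.8 0.3 5
```

```text
t 24.23 pos [ 0.4804 -0.0143  0.1906] az -2.7 xaxis [ 0.007 -0.001 -1.   ] w 0.446 F [ 0.1  0.2 -2.8]
[0.3, 2.2, 2.6, 39.8, 0.042, -0.0, -0.001]
[0.3, 2.2, 4.2, 39.6, 0.042, -0.0, -0.001]
[0.3, 2.2, 5.9, 39.4, 0.042, -0.0, -0.001]
[0.3, 2.2, 7.6, 39.1, 0.042, -0.0, -0.001]
[0.3, 2.1, 9.2, 38.8, 0.042, -0.0, -0.001]
```

{"method": "servo_tool", "body": {"moves": [[0.3,1,2,40,0.042,0,-0.002],[0.3,1,4,40,0.042,0,-0.002],[0.3,2,6,39,0.042,0,-0.002],[0.3,2,7.5,39,0.042,0,0],[0.3,2,9,30,0.03,0,0]]}}

```text
time: 24.85
ee_pos: [0.482, -0.2112, 0.1815]
tcp_rot: [-2.994, 1.57, 1.466]
contact_force: [0.4, 0.3, -3.9]
width: 0.45
```

```bash
python3 plan.py 0.484 -0.2135 0.1 -14.8 0.3 3
```

```text
t 24.85 pos [ 0.482  -0.2112  0.1815] az -14.5 xaxis [ 0.     0.001 -1.   ] w 0.450 F [ 0.4  0.3 -3.9]
[0.3, 27.2, 0.8, 0.6, 0.002, -0.0, 0.0]
[0.3, 27.2, 0.8, 0.6, 0.002, -0.0, 0.0]
[0.3, 27.2, 0.8, 0.6, 0.002, -0.0, 0.0]
```

{"method": "servo_tool", "body": {"moves": [[0.3,15,0,-2,0,0,0],[0.3,25,0,0,0,0,0],[0.3,25,0,0,0,0,0],[0.3,12,0,0,0,0,0],[0.3,0,0,0,0,0,0]]}}

```text
time: 25.48
ee_pos: [0.4804, -0.2081, 0.0999]
tcp_rot: [-2.16, 1.566, 2.298]
contact_force: [-0.6, -0.3, -2.9]
width: 0.448
```

```bash
python3 plan.py 0.484 -0.2135 0.05 -14.8 0.3 3;python3 - <<'E'
from h import *
import pickle
P=camera_params("wrist");im=snapshot("wrist");cv2.imwrite("pics/w12.png",im);pickle.dump(P,open("w12.pkl","wb"))
im=snapshot("scene");cv2.imwrite("pics/s12.png",cv2.resize(im[200:320,250:400],None,fx=5,fy=5,interpolation=cv2.INTER_CUBIC))
E
```

```text
t 25.48 pos [ 0.4804 -0.2081  0.0999] az -14.6 xaxis [-0.003  0.003 -1.   ] w 0.448 F [-0.6 -0.3 -2.9]
[0.3, 16.6, 1.7, 1.5, 0.001, -0.001, 0.001]
[0.3, 16.6, 1.7, 1.5, 0.001, -0.001, 0.001]
[0.3, 16.6, 1.6, 1.4, 0.001, -0.001, 0.001]
```

View pics/w12.png

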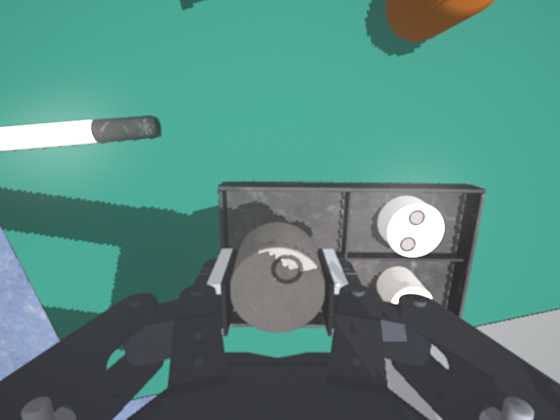

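View pics/s12.png

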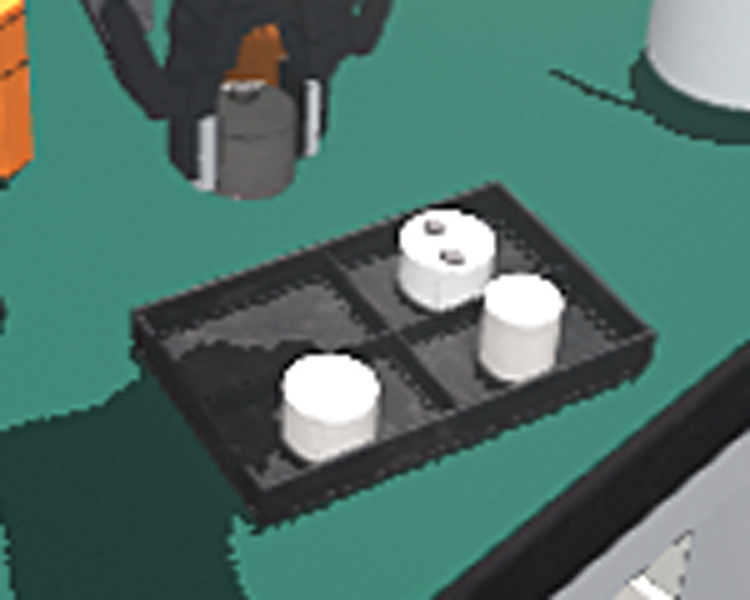

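Run:
```python
from h import *
import pickle
W=pickle.load(open("w12.pkl","rb"));s=np.array([.4804,-.2081]);a=np.radians(-14.6)
ty=np.array([np.cos(a),np.sin(a)]);tz=np.array([np.sin(a),-np.cos(a)])
for u,v,z,n in [(220,187,.022,"cornL"),(483,188,.022,"cornR"),(228,190,.022,"L inner top"),(226,330,.022,"L lower"),(345,192,.017,"div"),(349,192,.017,"div r"),(345,254,.017,"div"),(300,190,.022,"top wall in"),(420,258,.017,"mid div")]:
    d=onz("wrist",(u,v),z,W)[:2]-s;print(n,"tool y %.1f z %.1f"%(d@ty*1e3,d@tz*1e3))
from fit import fit
o=[((220,186),(.0575,.095,.022)),((484,188),(.0575,-.095,.022))]
p,r=fit([("wrist",W,np.array(q,float),l) for q,l in o],[.52,-.25,1.31]);print(p,np.degrees(p[2]),r)
c,s_=np.cos(p[2]),np.sin(p[2]);print(p[0]+c*.028-s_*.047,p[1]+s_*.028+c*.047)
```

```text
cornL tool y -40.2 z -23.9
cornR tool y 146.1 z -23.4
L inner top tool y -34.6 z -21.7
L lower tool y -40.8 z 93.8
div tool y 49.7 z -19.3
div r tool y 52.6 z -19.3
div tool y 52.6 z 29.4
top wall in tool y 16.6 z -21.8
mid div tool y 110.5 z 32.6
[ 0.52319273 -0.25393079  1.30948566] 75.02800163171196 [[-2.2  0. ]
 [ 2.1  0.2]]
0.48502198639363425 -0.21473902643454415
```

{"method": "servo_tool", "body": {"moves": [[0.3,0,6,5.5,0.003,0,0],[0.3,18,0,0,0,0,0],[0.3,25,0,0,0,0,0],[0.3,15,0,0,0,0,0],[0.3,5,0,0,0,0,0]]}}

```text
time: 26.2
ee_pos: [0.4923, -0.2203, 0.0414]
tcp_rot: [1.374, 1.559, -0.455]
contact_force: [0.2, -0.6, -2.5]
width: 0.453
```

```bash
python3 plan.py 0.4855 -0.2148 0.032 -14.9 0.3 1
```

```text
t 26.20 pos [ 0.4923 -0.2203  0.0414] az -14.8 xaxis [ 0.01  -0.005 -1.   ] w 0.453 F [ 0.2 -0.6 -2.5]
[0.3, 9.3, -8.1, -3.6, 0.002, 0.002, -0.011]
```

{"method": "servo_tool", "body": {"moves": [[0.3,0,-8,-3.6,0.002,0,-0.011],[0.3,0,0,0,0,0,0],[0.3,5,0,0,0,0,0],[0.3,3,0,0,0,0,0],[0.3,0,0,0,0,0,0]]}}

```text
time: 26.82
ee_pos: [0.4863, -0.2151, 0.0345]
tcp_rot: [0.65, 1.567, -1.181]
contact_force: [-0.4, 0.7, -3.6]
width: 0.446
```

```bash
python3 plan.py 0.4855 -0.2148 0.012 -14.9 0.3 1;python3 - <<'E'
from h import *
im=snapshot("wrist");cv2.imwrite("pics/w13.png",im)
im=snapshot("scene");cv2.imwrite("pics/s13.png",cv2.resize(im[200:320,250:400],None,fx=5,fy=5,interpolation=cv2.INTER_CUBIC))
E
```

```text
t 26.82 pos [ 0.4863 -0.2151  0.0345] az -14.9 xaxis [ 0.001 -0.004 -1.   ] w 0.446 F [-0.4  0.7 -3.6]
[0.3, 22.5, -0.9, -0.2, 0.0, 0.003, -0.002]
```

View pics/w13.png

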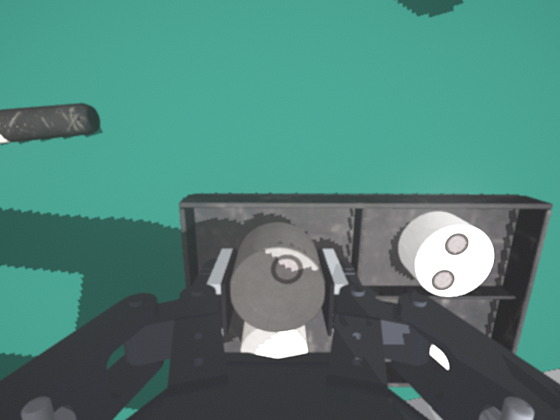

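View pics/s13.png

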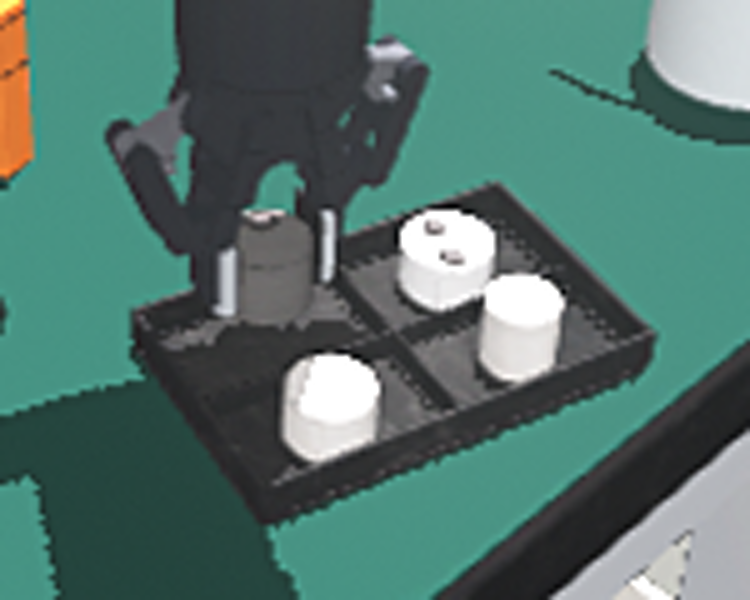

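The sample hangs over the empty bay, centred between the left wall and the divider. I'll lower it slowly.

{"method": "servo_tool", "body": {"moves": [[0.3,5,-1,0,0,0,0],[0.3,6,-0.5,0,0,0,0],[0.3,6,-0.5,0,0,0,0],[0.3,4,-0.5,0,0,0,0],[0.3,0,0,0,0,0,0]]}}

```text
time: 27.55
ee_pos: [0.4837, -0.2145, 0.0118]
tcp_rot: [0.588, 1.567, -1.243]
contact_force: [0.2, 0.6, -3.4]
width: 0.45
```

```bash
python3 plan.py 0.4855 -0.2148 0.0065 -14.9 0.3 1
```

```text
t 27.55 pos [ 0.4837 -0.2145  0.0118] az -14.9 xaxis [ 0.001 -0.003 -1.   ] w 0.450 F [ 0.2  0.6 -3.4]
[0.3, 5.3, 1.8, -0.2, 0.0, 0.003, -0.002]
```

{"method": "servo_tool", "body": {"moves": [[0.3,1.5,1.5,0,0,0.003,-0.002],[0.3,1.2,0,0,0,0,0],[0.3,1,0,0,0,0,0],[0.3,0.7,0,0,0,0,0],[0.3,0.5,0,0,0,0,0]]}}

```text
time: 28.18
ee_pos: [0.4858, -0.2153, 0.007]
tcp_rot: [1.491, 1.57, -0.339]
contact_force: [-1.0, -0.3, -2.5]
width: 0.453
```

```bash
python3 plan.py
```

```text
t 28.18 pos [ 0.4858 -0.2153  0.007 ] az -14.9 xaxis [ 0.001 -0.    -1.   ] w 0.453 F [-1.  -0.3 -2.5]
```

{"method": "servo_tool", "body": {"moves": [[0.3,0.7,0,0,0,0,0],[0.3,0.7,0,0,0,0,0],[0.3,0.7,0,0,0,0,0],[0.3,0.7,0,0,0,0,0],[0.3,0.7,0,0,0,0,0]]}}

```text
time: 28.8
ee_pos: [0.4858, -0.2153, 0.0066]
tcp_rot: [1.313, 1.569, -0.517]
contact_force: [-0.8, 0.2, 5.2]
width: 0.448
```

```bash
python3 plan.py
```

```text
t 28.80 pos [ 0.4858 -0.2153  0.0066] az -14.9 xaxis [ 0.002 -0.001 -1.   ] w 0.448 F [-0.8  0.2  5.2]
```

Resting on the floor (force went from −3.5 to +5 N). Releasing with a limited opening.

{"method": "servo_tool", "body": {"moves": [[0.52,0,0,0,0,0,0],[0.58,0,0,0,0,0,0],[0.6,0,0,0,0,0,0],[0.6,0,0,0,0,0,0],[0.6,-3,0,0,0,0,0]], "newtons": 20}}

```text
time: 29.42
ee_pos: [0.4866, -0.2158, 0.01]
tcp_rot: [1.291, 1.567, -0.54]
contact_force: [-0.8, 0.6, 1.1]
width: 0.603
```

```bash
python3 plan.py
```

```text
t 29.43 pos [ 0.4866 -0.2158  0.01  ] az -14.9 xaxis [ 0.003 -0.002 -1.   ] w 0.603 F [-0.8  0.6  1.1]
```

{"method": "servo_tool", "body": {"moves": [[0.6,-8,0,0,0,0,0],[0.6,-15,0,0,0,0,0],[0.6,-20,0,0,0,0,0],[0.6,-25,0,0,0,0,0],[0.6,-30,0,0,0,0,0]]}}

```text
time: 30.05
ee_pos: [0.4852, -0.215, 0.1127]
tcp_rot: [1.307, 1.569, -0.523]
contact_force: [-0.4, -0.3, -0.2]
width: 0.601
```

{"method": "servo_tool", "body": {"moves": [[0.6,-40,0,0,0,0,0],[0.6,-40,0,0,0,0,0],[0.6,-20,0,-20,0,0,0],[0.6,0,0,-20,0,0,0],[0.6,0,0,0,0,0,0]]}}

```text
time: 30.68
ee_pos: [0.4968, -0.1763, 0.2252]
tcp_rot: [1.325, 1.558, -0.506]
contact_force: [-0.2, -0.6, -0.2]
width: 0.601
```

```bash
python3 plan.py;python3 - <<'E'
from h import *
P=camera_params("wrist");im=snapshot("wrist");cv2.imwrite("pics/w14.png",im)
for n,z in [("stuck_mid",.0185),("stuck_sample",.003),("empty_bay",.003)]:
  for r in landmark_of("wrist",n)[:2]:print(n,r["confidence"],r["at"],onz("wrist",r["at"],z,P))
im=snapshot("scene");cv2.imwrite("pics/s14.png",cv2.resize(im[150:320,170:400],None,fx=3.4,fy=3.4,interpolation=cv2.INTER_CUBIC))
E
```

```text
t 30.68 pos [ 0.4968 -0.1763  0.2252] az -14.9 xaxis [ 0.012 -0.006 -1.   ] w 0.601 F [-0.2 -0.6 -0.2]
stuck_mid 0.88 [275.1, 219.2] [ 0.48709057 -0.21663342  0.0185    ]
stuck_sample 0.64 [271.6, 212.3] [ 0.4841129  -0.21197096  0.003     ]
stuck_sample 0.62 [313.0, 234.5] [ 0.52563269 -0.25252476  0.003     ]
```

View pics/w14.png

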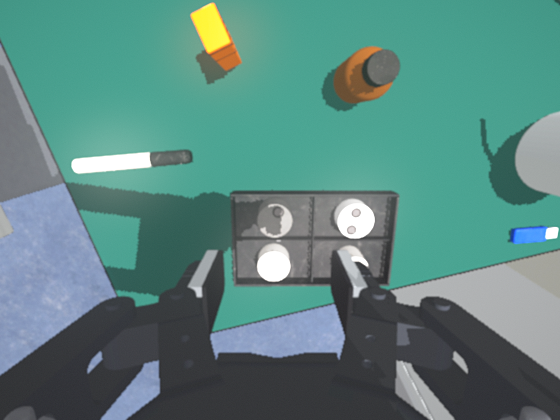

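View pics/s14.png

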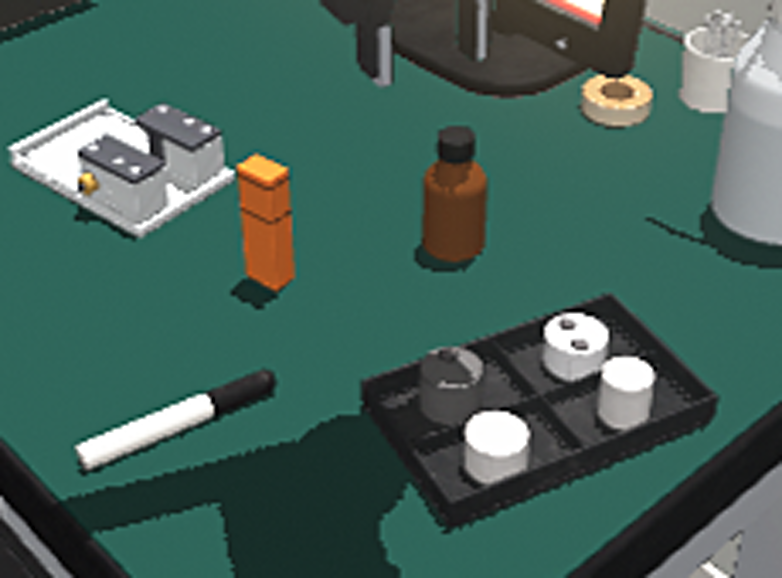

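The sample sits flat in the empty bay (275,219 in the wrist view), with the other samples and bottle in place and the block upright. The arm is clear, so I'll let it settle and hand in.

{"method": "servo_tool", "body": {"moves": [[0.6,0,0,0,0,0,0],[0.6,0,0,0,0,0,0],[0.6,0,0,0,0,0,0],[0.6,0,0,0,0,0,0],[0.6,0,0,0,0,0,0]]}}

```text
time: 31.55
ee_pos: [0.4955, -0.1785, 0.2224]
tcp_rot: [1.234, 1.562, -0.601]
contact_force: [0.4, 0.2, 0.1]
width: 0.597
```

```bash
python3 -c "
from cell import *
print(get_state()['time'],get_state()['contact_force']);print(finish_job())"
```

```text
31.55 [0.3705355  0.2328048  0.07977777]
the job is handed in; nothing more can be done
None
```

The sample is out of the fixture and sitting flat in the tray's empty bay, and I handed the job in at 31.6 s; no verdict was reported.

- **Knock-out:** I gripped the block by its upper end, lined it up with the slot using the wrist camera, and pushed the sample out. It was about 44 mm out along the fixture when I took hold of it, past the 36 mm where it clears the plates. The highest push force I read was about 11 N, and the gripper did not touch the sample while it was under the plates.
- **Block:** I lifted it out and set it upright on the bench, at about (0.483, -0.032), lowering until the force showed contact.
- **Sample:** I lowered it onto the bay floor until the wrist force changed from about -3.5 N to +5 N, then released it.

**Last checks:** The scene and wrist pictures show the sample level in the bay, the block upright, and the bottle and other samples where they were. The arm was clear, with the contact force near zero.

**Disagreements:**
- The camera estimates of the bay centre differed by up to 9 mm along the bay's long side. I used a closer wrist view, which agreed with two of the estimates to within a few mm.
- In the final wrist picture, the detector's two readings for the sample differ by about 5 mm. Both put it inside the bay.
- I judged the bottle and other samples by eye and did not measure their positions again.

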